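# Join the end board to a bauble drying rack with its cam lock

### The job

Fit the loose end board onto the free end of the wooden bauble drying rack: slide its bolt and dowels into their holes until it stands up against the rack, then turn the cam's black and red wing clockwise seen from above, about half a turn, until the cam has drawn the bolt in and holds the board tight and flush. Feel for the cam coming tight and stop there: firm, not forced, and never ram the board. Leave the painted bauble and the paint jars where they are.

Things in the scene. Friction and masses are not known exactly. Their poses are not given: they have to be found in the camera images.
- rack: Low wooden rack, 160 mm wide, 55 high, 400 long, screwed to the bench; the white baubles in it (tops 145 mm high) begin 240 mm from its free end. Origin: middle of the free end face, at bench level; the face is the plane x = 0. x runs level into the rack, away from the free end; y across it; z up.
- rack_face (a point): Middle of the rack's end face, 27.5 mm above the bench; axes as the rack's. Centre of the upright bolt slot (15 mm wide, 27 high). The two dowel holes, 11 mm in diameter, lie at y = -50 and +50 mm from it. All go through the 18 mm thick end wall.
- endboard: Loose wooden end board standing on edge: 22 mm thick (x), 160 wide (y), 95 high (z), 0.2 to 0.35 kg. Origin: centre of its underside. Bolt and dowels stick out of its +x face. Home: standing on the bench, x axis along the rack's, origin at x = -11 mm, y = 0 in the rack's frame. Its top 40 mm then stays above the rack: hold it there from above, across its thickness.
- board_face (a point): Middle of the end board's +x face at the root of the bolt, 27.5 mm above the underside and 11 mm in front of the origin; axes as the board's. Two 8 mm dowels with tapered tips, 18 mm long, stick out at y = -50 and +50 mm from it. Meets rack_face when home.
- bolt_head (a point): Centre of the steel T-head of the board's bolt, 33.5 mm in front of its face. The head is an upright bar 7 mm thick and 20 mm high, the shank 7 mm thick; the bolt reaches 37 mm from the face.
- camseat: The cam fitting let into the rack's top. Origin: on the cam's upright axis, level with the rack's top, 46 mm from the end face (by workmanship up to 1.5 mm nearer or farther, so the angle at which the cam comes tight differs).
- wing (a point): Centre of the thumb wing on the 48 mm cam disc: an upright bar 40 mm long, 10 thick, 26 high; its foot is 1 mm, its centre 14 mm and its top 27 mm above the rack's top. Its y axis runs along the bar to the red end (the other end is black); z is up.
- cam (a joint): Turn of the cam (rad), growing clockwise seen from above. Within 0.25 of 0 the bolt can enter; the wing then lies across the rack, red end at +y. From 0.6 the hook catches the T-head if the board is within 4 mm of home, drawing it 2.2 mm per rad. Free turning takes 0.04 N m; tight comes at 2.3 to 3.9, torque then climbs steeply: 0.2 to 0.36 N m is firm, more is forced. Stays as left; range to 4.2.
- bauble: Bystander: white glass bauble with a blue band, 66 mm, on a stick in a round wooden foot 64 mm wide, 135 mm high in all. Origin: centre of the underside.
- jar_red: Bystander: paint jar with red cap, 62 mm wide, 75 mm high. Origin: centre of the underside.
- jar_blue: Bystander: paint jar with blue cap, 62 mm wide, 75 mm high. Origin: centre of the underside.
Things that resemble listed ones, but are neither listed nor needed, are in the scene too. Several things have the shape of the endboard; the one meant has the colours described above.

How it is judged (in metres and radians):
On the way, in this order (a step that is already met when the one before it is completed fails the run):
1. the end board stands against the rack: its face within 5 mm of the end face and 2.5 mm sideways, bolt and dowels in their holes, the cam still open (x of board_face in the frame of rack above -0.005 m and y of board_face in the frame of rack between -0.0025 and 0.0025 m and height (world z) of endboard below 0.004 m and value of joint cam below 0.6 rad), for 0.1 s.
2. the cam is turned past 2.2 rad and its hook pulls on the bolt with more than 12 N (value of joint cam above 2.2 rad and contact force between camseat and endboard above 12 N), for 0.2 s.
At the end, for the whole second after the job is handed in: The cam is turned past 2.2 rad (about half a turn) and its hook still pulls on the board's bolt with more than 12 N; the board stands on the bench flush on the rack's end face (gap under 1.5 mm, within 2.5 mm sideways and 0.025 rad), at rest and released (all of step 2 and x of board_face in the frame of rack above -0.0015 m and y of board_face in the frame of rack between -0.0025 and 0.0025 m and angle between the x axis of endboard and the x axis of rack, either way round below 0.025 rad and height (world z) of endboard below 0.004 m and linear speed of endboard below 0.01 m/s and velocity of joint cam below 0.05 rad/s); the robot touches nothing.
It fails at once if the cam is forced: its hook pulls on the bolt with more than 50 N (contact force between camseat and endboard above 50 N).
It fails at once if the board is rammed against the rack with more than 60 N (contact force between endboard and rack above 60 N).
It fails at once if the painted bauble is moved more than 15 mm or tipped (distance of bauble from where it was at the start of the episode above 0.015 m or angle between bauble's own z axis and vertical above 0.3 rad).
It fails at once if a paint jar is moved more than 15 mm (distance of any of jar_red, jar_blue from where it was at the start of the episode above 0.015 m).
It also fails if it takes over 72 s, if anything falls off the work surface, if the arm or the gripper's body presses on something with over 40 N, if the wrist force passes 120 N, or if a joint passes its speed limit or range.

### The arm

A 6-joint arm with a two-finger parallel gripper is mounted at the origin on the work surface. World frame = base frame: x ahead of the robot, y to its left, z up, the work surface at z = 0. Lengths are in m, angles in degrees, forces in N, time in s.
With the tool pointing down it reaches from about 0.25 to 0.725 m from the base axis. Payload 9.7 kg.
Tool frame: the origin (TCP) lies midway between the tips of the shut fingers; the grasp point (between the pads) lies 19 mm behind it (bot.pinch_z is the distance from the TCP to the grasp point, in m); z points along the fingers, y is the direction in which the jaws open and shut (so a half turn about z gives the same grasp; the last joint's range is limited). The gripper opens to 85 mm and grips with 20 to 120 N. Pads are 22 mm wide; open, the fingers measure 114 mm over their backs; the gripper's body (76 mm by 85 mm) begins 54 mm behind the grasp point. The pads swing forward as they close: fully open they stand 13 mm farther back than shut.
Start: joints at [0, 4.979, 10.078, 95.1, 0, 90], TCP at [0.55, -0, 0.231] pointing down, gripper open.
Joint ranges: [-179.16, 179.16], [-48.56, 103.87], [-65.8, 70.77], [-126.05, 130.52], [-82.76, 87.17], [-180, 180]. Speed limits (degrees/s): [127.2, 127.2, 147.25, 180, 180, 180].

### API

Orientations are given as [roll, pitch, yaw] about the fixed x, y, z axes, in that order (R = Rz(yaw) Ry(pitch) Rx(roll)).
In Python, from workcell import bot, imaging gives the robot as it stands.
- The arm moves only by the tool servo_tool, never from a script. Its argument "moves" is a list that holds one entry, the list of rows, each a list of 7 numbers: the turn, a rotation vector about the tool's x, y, z in rad, then the shift along the tool's x, y, z in cm, then the finger opening in cm, from 0 to 8.54. A call has 1 to 12 rows; each row shifts and turns the pose as measured when the row begins, along the tool's axes as they then stand; what a row does not reach is not made up. A row lasts 1/12 s, in which the tool goes at most 41.7 mm and 7.16 degrees, less where a joint would pass 70% of its speed; a pose out of reach is approached as far as the arm can. A call is refused whole if a number of a shift passes 4.17 or a number of a turn 0.125, either way. A call with a gripper value outside its range is refused whole. The fingers move at their own pace and stop on an object; "force" is the grip in N (left out, the last holds). Time passes only in rows, so rows that do not move let the fingers close. It gives the time, the measured TCP pose, the force and the opening at its end, in the units of the state.
- bot.get_obs(): the state, without advancing time (a new reading comes with each control period).
- imaging.camera(name): name is "scene" or "side" or "wrist"; returns the picture (384x512x3 uint8, blue, green, red); there is no depth.
- imaging.calibration(name): a dict with "fx", "fy", "cx", "cy" (pixels), "camera_from_world" (4x4, takes a point from world to camera coordinates). Camera axes: x right, y down, z forward; pixel columns grow to the right and rows downward; lengths in m; the calibration is good to about 2 mm. A picture is of the moment at which its call begins: read the wrist's pose just before it. calibration takes no time and is no camera call; for the wrist camera it gives the pose at the moment of the call.
- bot.job_done(): hands the job in, once; it reports no verdict.
The state is a dict: "time": time; "q": joint angles; "qd": joint speeds; "joint_efforts": joint torques, N m; "ee_pos": TCP position; "tcp_rot": TCP orientation; "wrist_force": force on the tool from outside, world axes, zero at the start; "torque": the same for the moment, N m; "opening": finger opening in m.
Only numpy, scipy, OpenCV 4.12 (cv2) and the standard library are available. Lean on these libraries where they do the work, as an engineer would, in place of code of your own. Each camera call takes 0.05 s, during which the arm holds its last target.

## Working session

There is one attempt and no reset: what is moved stays moved. The work goes in short steps, Python scripts to look and compute and a tool call to move; the robot and the scene stay as the last step left them, time stands still between calls to the robot, and variables do not carry over. Pictures are saved under pics/ and viewed, and the job is handed in when it is done.

Besides the shell and the picture viewer there is one more tool, called in YAML: its name, and indented under it one key for each argument. servo_tool: Moves the arm, as the interface text tells. Its arguments: {"type":"object","properties":{"moves":{"type":"array","items":{"type":"array","items":{"type":"array","items":{"type":"number"}}}},"force":{"type":"number"}},"required":["moves"]}

```bash
ls; mkdir -p pics; python3 - <<'E'
from workcell import bot, imaging
import cv2
o=bot.get_obs(); print(o['time'],o['ee_pos'],o['tcp_rot'],o['opening'],o['wrist_force'],bot.pinch_z)
for n in ['scene','side','wrist']:
    c=imaging.calibration(n); print(n,c)
    cv2.imwrite(f'pics/{n}0.png',imaging.camera(n))
E
```

```text
pics
0.0 [5.49755673e-01 1.12928238e-06 2.30580311e-01] [-1.79922527e+02  2.68745966e-04  8.99993287e+01] 0.08528227596917652 [-0.19591261  1.30124609 -1.05933774] 0.0187
scene {'fx': 427.4216571474481, 'fy': 427.4216571474481, 'cx': 253.06573707094623, 'cy': 195.585480521855, 'camera_from_world': array([[ 0.80714887,  0.59033777, -0.00346629, -0.37540666],
       [ 0.42184805, -0.58086622, -0.69615994, -0.17344835],
       [-0.41298296,  0.56044246, -0.71787835,  1.381753  ],
       [ 0.        ,  0.        ,  0.        ,  1.        ]])}
side {'fx': 374.7536595724636, 'fy': 374.7536595724636, 'cx': 256.4598533095038, 'cy': 188.99147161508037, 'camera_from_world': array([[ 0.80628633, -0.59129327, -0.01657178, -0.43388408],
       [-0.34336829, -0.44503665, -0.82706747,  0.22146874],
       [ 0.48166438,  0.67254342, -0.56185833,  0.98567686],
       [ 0.        ,  0.        ,  0.        ,  1.        ]])}
wrist {'fx': 296.48902705096384, 'fy': 296.48902705096384, 'cx': 253.87934000078542, 'cy': 198.13483322437995, 'camera_from_world': array([[ 9.99999756e-01, -4.99111028e-04, -4.89176782e-04,
        -5.49223400e-01],
       [-3.45549654e-04, -9.61537267e-01,  2.74674288e-01,
        -3.61697616e-02],
       [-6.07454672e-04, -2.74674052e-01, -9.61537205e-01,
         3.78566261e-01],
       [ 0.00000000e+00,  0.00000000e+00,  0.00000000e+00,
         1.00000000e+00]])}
```

View pics/scene0.png

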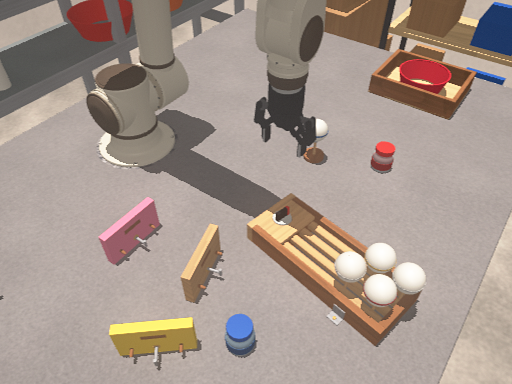

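View pics/side0.png

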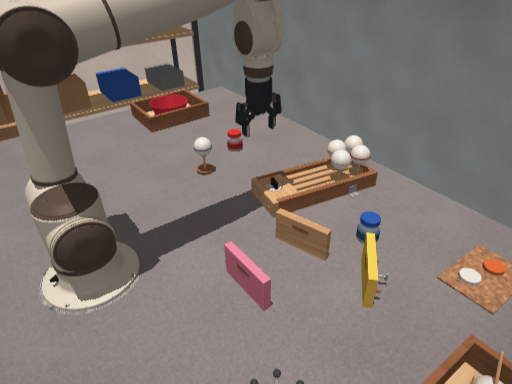

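View pics/wrist0.png

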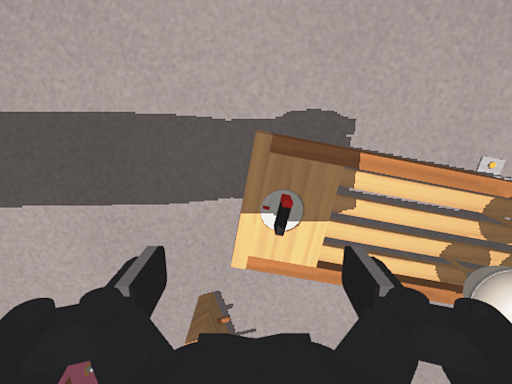

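```bash
cat > h.py <<'E'
import numpy as np, cv2
from workcell import bot, imaging
def cast(c,u,v,z):
    T=np.array(c['camera_from_world']);R=T[:3,:3];t=T[:3,3]
    o=-R.T@t; d=R.T@np.array([(u-c['cx'])/c['fx'],(v-c['cy'])/c['fy'],1.])
    return o+d*(z-o[2])/d[2]
def proj(c,P):
    T=np.array(c['camera_from_world']);p=T[:3,:3]@np.array(P)+T[:3,3]
    return np.array([c['fx']*p[0]/p[2]+c['cx'],c['fy']*p[1]/p[2]+c['cy']])
def tri(obs):
    A=np.zeros((3,3));b=np.zeros(3)
    L=[]
    for c,u,v in obs:
        T=np.array(c['camera_from_world']);R=T[:3,:3];o=-R.T@T[:3,3]
        d=R.T@np.array([(u-c['cx'])/c['fx'],(v-c['cy'])/c['fy'],1.]);d/=np.linalg.norm(d)
        M=np.eye(3)-np.outer(d,d);A+=M;b+=M@o;L.append((o,d))
    p=np.linalg.solve(A,b)
    return p,[np.linalg.norm(np.cross(p-o,d)) for o,d in L]
E
python3 - <<'E'
import cv2
a=cv2.imread('pics/wrist0.png')
cv2.imwrite('pics/w0z.png',cv2.resize(a[110:290,210:370],None,fx=4.5,fy=3.3*0+3.3,interpolation=cv2.INTER_CUBIC)) if 0 else cv2.imwrite('pics/w0z.png',cv2.resize(a[120:280,210:370],None,fx=3.7,fy=3.7,interpolation=cv2.INTER_CUBIC))
b=cv2.imread('pics/scene0.png'); cv2.imwrite('pics/s0z.png',cv2.resize(b[190:310,160:320],None,fx=5,fy=5,interpolation=cv2.INTER_CUBIC))
b=cv2.imread('pics/side0.png'); cv2.imwrite('pics/d0z.png',cv2.resize(b[150:270,240:400],None,fx=5,fy=5,interpolation=cv2.INTER_CUBIC))
E
```

```text
(no output)
```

View pics/w0z.png

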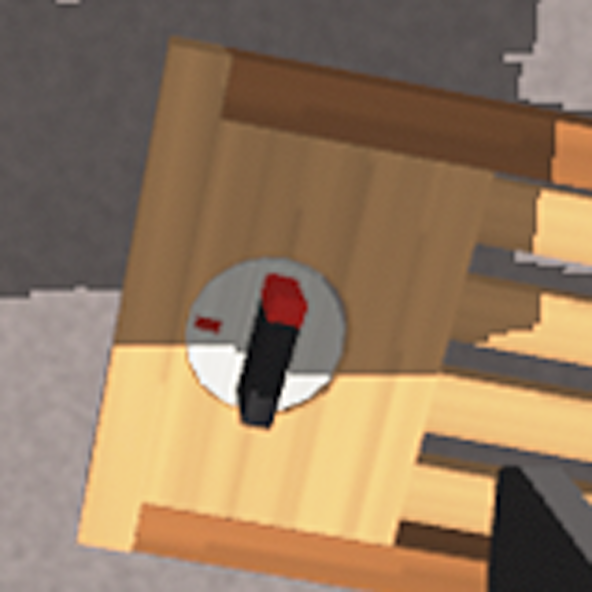

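View pics/s0z.png

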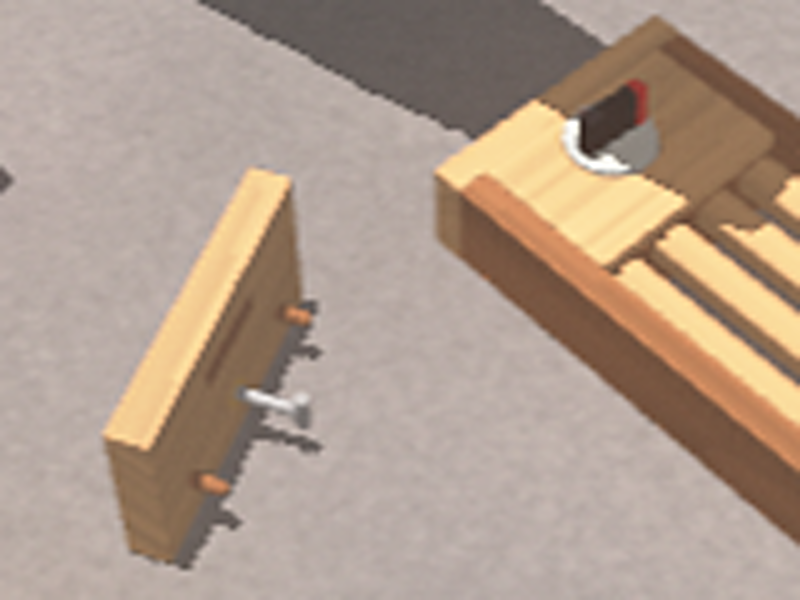

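View pics/d0z.png

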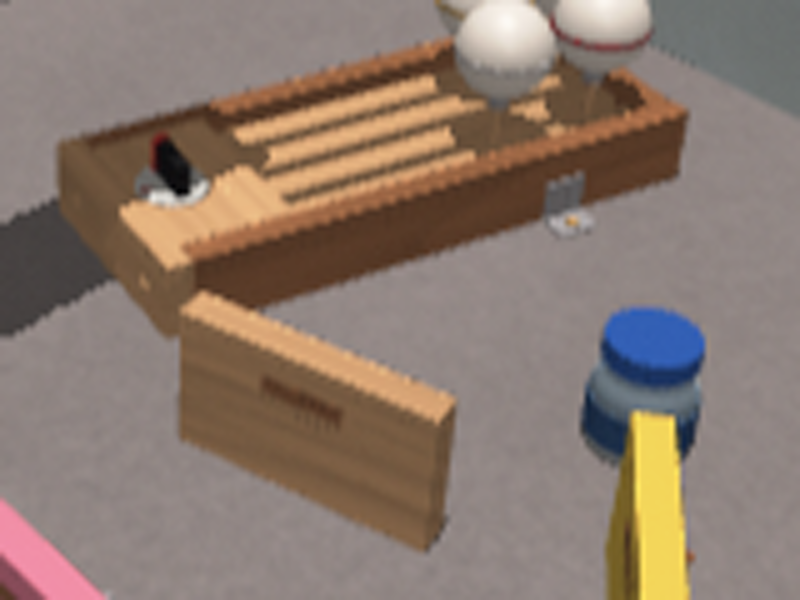

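```bash
python3 - <<'E'
from h import *
S,D,W=[imaging.calibration(n) for n in ['scene','side','wrist']]
s=lambda x,y:(S,x/5+160-.4,y/5+190-.4); d=lambda x,y:(D,x/5+240-.4,y/5+150-.4); w=lambda x,y:(W,x/3.7+210-.36,y/3.7+120-.36)
P={}
for n,a,b in [('A',(250,168),(183,307)),('B',(291,181),(207,291)),('C',(105,437),(435,424)),('D',(152,448),(457,402))]:
    P[n],r=tri([s(*a),d(*b)]);print(n,P[n].round(4),np.round(r,4), cast(*s(*a),.095)[:2].round(4),cast(*d(*b),.095)[:2].round(4))
print('len',np.linalg.norm(P['A']-P['C']),np.linalg.norm(P['B']-P['D']),np.linalg.norm(P['A']-P['B']))
c=sum(P.values())/4;v=(P['A']+P['B']-P['C']-P['D'])[:2];print('centre',c,'yaw',np.degrees(np.arctan2(v[1],v[0]))-90)
print('rack')
R1=[w(172,38),s(656,18),d(60,143)];R2=[w(78,545),s(437,177),d(165,268)]
for R in (R1,R2):
    p,r=tri(R);print(p.round(4),np.round(r,4),[cast(*q,.055)[:2].round(4) for q in R])
# long edges wrist
for R in [w(555,112),w(485,575)]: pass
print('disc/wing', cast(*w(267,335),.056), )
print(tri([w(284,290),s(640,88)])[0])
E
```

```text
A [ 0.4727 -0.1843  0.0971] [0.0001 0.0001] [ 0.4714 -0.1831] [ 0.4744 -0.182 ]
B [ 0.4934 -0.1793  0.0963] [0.0005 0.0005] [ 0.4923 -0.1779] [ 0.4943 -0.1787]
C [ 0.5175 -0.3339  0.0924] [0.0002 0.0002] [ 0.5188 -0.3347] [ 0.5151 -0.3362]
D [ 0.5384 -0.3277  0.0932] [0.0014 0.0014] [ 0.5387 -0.327 ] [ 0.5363 -0.3308]
len 0.15619976741019564 0.15507777562504288 0.021327803910948313
centre [ 0.50546016 -0.25627698  0.09473805] yaw 16.77011446152629
rack
[0.5536 0.0508 0.0537] [0.0024 0.0005 0.0022] [array([0.5517, 0.0523]), array([0.5543, 0.049 ]), array([0.5547, 0.0486])]
[ 0.5231 -0.1069  0.0547] [0.0018 0.0026 0.0017] [array([ 0.5215, -0.1078]), array([ 0.526 , -0.1086]), array([ 0.523 , -0.1049])]
disc/wing [ 0.58078409 -0.03598344  0.056     ]
[ 0.58390441 -0.01572268  0.07587169]
```

servo_tool:
  moves:
    - [[0,0,0,-3.66,-0.63,0,8.5],[0,0,0,-3.66,-0.63,0,8.5],[0,0,0,-3.66,-0.63,0,8.5],[0,0,0,-3.66,-0.63,0,8.5],[0,0,0,-3.66,-0.63,0,8.5],[0,0,0,-3.66,-0.63,0,8.5],[0,0,0,-3.66,-0.63,0,8.5],[0,0,-0.098,0,0,0,8.5],[0,0,-0.098,0,0,0,8.5],[0,0,-0.098,0,0,0,8.5],[0,0,0,0,0,0,8.5]]

```text
time: 1.07
ee_pos: [0.5023, -0.268, 0.2257]
tcp_rot: [-179.7, -0.3, 107.7]
wrist_force: [0.5, 1.1, 0.9]
opening: 0.0851
```

```bash
cat > look.py <<'E'
import sys
from h import *
import json
n=sys.argv[1]
o=bot.get_obs();print(o['time'],np.round(o['ee_pos'],4),np.round(o['tcp_rot'],2),round(o['opening'],4),np.round(o['wrist_force'],2),np.round(o['torque'],2))
for cam in sys.argv[2:]:
    c=imaging.calibration(cam);im=imaging.camera(cam)
    cv2.imwrite(f'pics/{cam}{n}.png',im)
    json.dump({k:(v.tolist() if hasattr(v,'tolist') else v) for k,v in c.items()},open(f'pics/{cam}{n}.json','w'))
E
python3 look.py 1 wrist
```

```text
1.0667 [ 0.5023 -0.268   0.2257] [-179.65   -0.26  107.67] 0.0851 [0.53 1.1  0.89] [-0.01  0.04 -0.03]
```

View pics/wrist1.png

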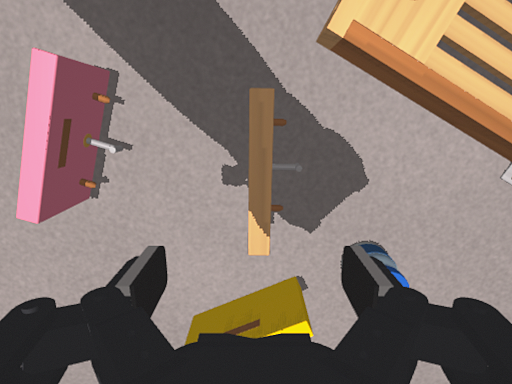

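```bash
python3 - <<'E'
from h import *
import json
im=cv2.imread('pics/wrist1.png');cv2.imwrite('pics/w1z.png',cv2.resize(im[70:270,210:340],None,fx=3,fy=3,interpolation=cv2.INTER_CUBIC))
W=json.load(open('pics/wrist1.json'))
for u,v in [(249,89),(273.5,89),(248.5,254.5),(270,254.5)]: print(cast(W,u,v,.095).round(4))
S,D=[imaging.calibration(n) for n in ['scene','side']]
print('jar',cast(S,240,325,.075),cast(D,370,219,.075),cast(W,375,255,.075))
print(proj(W,[.505,-.256,.095]))
E
```

```text
[ 0.4697 -0.1839  0.095 ]
[ 0.49   -0.1774  0.095 ]
[ 0.5164 -0.3348  0.095 ]
[ 0.5372 -0.3281  0.095 ]
jar [ 0.68150595 -0.33976856  0.075     ] [ 0.67348782 -0.34746245  0.075     ] [ 0.64988701 -0.30299363  0.075     ]
[261.90622706 178.55792486]
```

View pics/w1z.png

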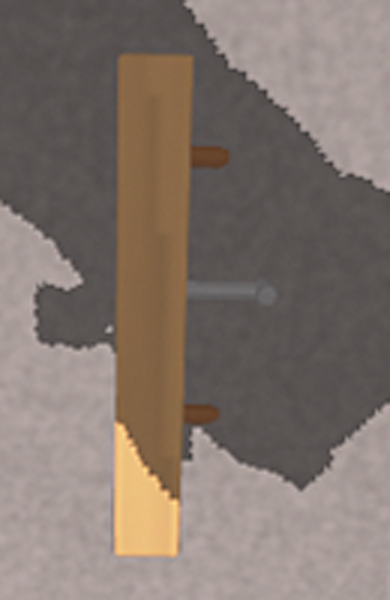

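servo_tool:
  moves:
    - [[0,0,0.01,1.1,0.5,3.0,8.5],[0,0,0,0,0,3.0,8.5],[0,0,0,0,0,3.0,8.5],[0,0,0,0,0,0,8.5]]

```text
time: 1.45
ee_pos: [0.5044, -0.2548, 0.1341]
tcp_rot: [-179.8, -0.1, 105.9]
wrist_force: [-0.1, 1.3, -1.7]
opening: 0.0849
```

```bash
cat > plan.py <<'E'
# usage: plan.py x y z toolyaw(deg)  -> delta in tool axes (cm, rotvec rad) with tool pointing down
import sys
from h import *
from scipy.spatial.transform import Rotation as Ro
x,y,z,yaw=map(float,sys.argv[1:5])
o=bot.get_obs();R=Ro.from_euler('xyz',o['tcp_rot'],degrees=True);Rd=Ro.from_euler('xyz',[180,0,yaw],degrees=True)
print('t',round(o['time'],2),np.round(o['ee_pos'],4),np.round(o['tcp_rot'],2),'F',np.round(o['wrist_force'],2),'T',np.round(o['torque'],2),round(o['opening'],4))
print('rot',(R.inv()*Rd).as_rotvec().round(4),'shift cm',(R.inv().apply(np.array([x,y,z])-o['ee_pos'])*100).round(3))
E
python3 plan.py .504 -.256 .064 107.1; python3 look.py 2 wrist
```

```text
t 1.45 [ 0.5044 -0.2548  0.1341] [-1.7980e+02 -1.1000e-01  1.0595e+02] F [-0.06  1.3  -1.73] T [0.05 0.05 0.05] 0.0849
rot [-0.0035 -0.0019 -0.0201] shift cm [-0.117 -0.043  7.008]
1.45 [ 0.5044 -0.2548  0.1341] [-1.7980e+02 -1.1000e-01  1.0595e+02] 0.0849 [-0.06  1.3  -1.73] [0.05 0.05 0.05]
```

View pics/wrist2.png

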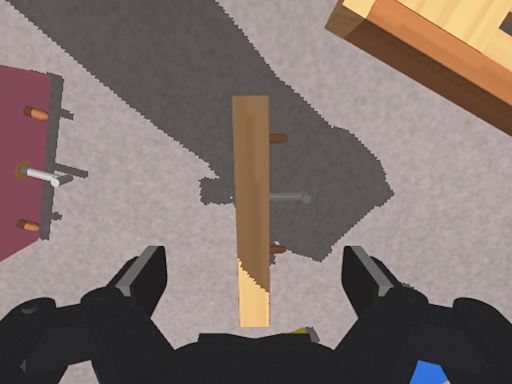

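```bash
python3 - <<'E'
from h import *
import json
im=cv2.imread('pics/wrist2.png');cv2.imwrite('pics/w2z.png',cv2.resize(im[85:335,215:325],None,fx=2.4,fy=2.4,interpolation=cv2.INTER_CUBIC))
W=json.load(open('pics/wrist2.json'))
P=[cast(W,u,v,.095) for u,v in [(232.5,96.5),(269.5,96),(240,327),(269,326)]]
for p in P: print(p.round(4))
v=P[0]+P[1]-P[2]-P[3];print(sum(P)/4,np.degrees(np.arctan2(v[1],v[0]))-90)
E
```

```text
[ 0.4701 -0.1828  0.095 ]
[ 0.4908 -0.1767  0.095 ]
[ 0.516  -0.3353  0.095 ]
[ 0.5361 -0.3286  0.095 ]
[ 0.50327015 -0.25583723  0.095     ] 16.686328517768985
```

View pics/w2z.png

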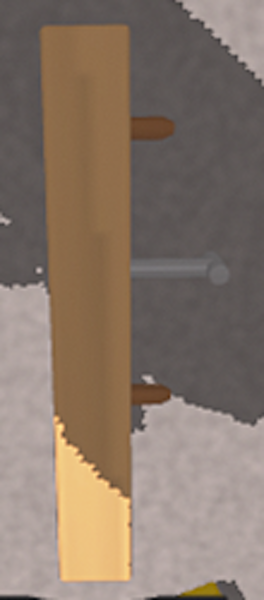

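servo_tool:
  moves:
    - [[-0.003,-0.002,-0.017,-0.12,-0.07,1.8,8.5],[0,0,0,0,0,1.8,8.5],[0,0,0,0,0,1.8,8.5],[0,0,0,0,0,1.2,8.5],[0,0,0,0,0,0,8.5]]

```text
time: 1.92
ee_pos: [0.5092, -0.2578, 0.0802]
tcp_rot: [179.4, 0.6, 106.5]
wrist_force: [0.4, 0.5, -0.4]
opening: 0.085
```

```bash
python3 plan.py .5035 -.256 .064 106.9
```

```text
t 1.92 [ 0.5092 -0.2578  0.0802] [179.42   0.58 106.54] F [ 0.37  0.5  -0.38] T [-0.03  0.03  0.03] 0.085
rot [ 0.0101  0.0101 -0.0062] shift cm [ 0.355 -0.514  1.608]
```

servo_tool:
  moves:
    - [[0.01,0.01,-0.006,0.3,-0.45,0.6,8.5],[0,0,0,0,0,0.6,8.5],[0,0,0,0,0,0.3,8.5],[0,0,0,0,0,0,8.5]]

```text
time: 2.25
ee_pos: [0.5058, -0.257, 0.0691]
tcp_rot: [179.8, 0.2, 106.8]
wrist_force: [-0.3, -0.8, -0.0]
opening: 0.0848
```

```bash
python3 plan.py .5035 -.256 .064 106.9
```

```text
t 2.25 [ 0.5058 -0.257   0.0691] [1.7983e+02 1.6000e-01 1.0683e+02] F [-0.32 -0.79 -0.02] T [ 0.    0.04 -0.03] 0.0848
rot [ 0.003   0.0028 -0.0013] shift cm [ 0.167 -0.19   0.506]
```

servo_tool:
  moves:
    - [[0.003,0.003,-0.001,0.15,-0.19,0.4,8.5],[0,0,0,0,-0.05,0.2,8.5],[0,0,0,0,0,0,8.5],[0,0,0,0,0,0,8.5]]

```text
time: 2.58
ee_pos: [0.5033, -0.2566, 0.0638]
tcp_rot: [179.9, 0.0, 106.9]
wrist_force: [0.0, -0.4, -0.5]
opening: 0.0852
```

```bash
python3 plan.py .5035 -.256 .064 106.9;python3 look.py 3 wrist
```

```text
t 2.58 [ 0.5033 -0.2566  0.0638] [1.7995e+02 4.0000e-02 1.0687e+02] F [ 0.01 -0.37 -0.48] T [-0.01  0.01  0.  ] 0.0852
rot [ 0.0009  0.0007 -0.0006] shift cm [ 0.049  0.032 -0.019]
2.5833 [ 0.5033 -0.2566  0.0638] [1.7995e+02 4.0000e-02 1.0687e+02] 0.0852 [ 0.01 -0.37 -0.48] [-0.01  0.01  0.  ]
```

View pics/wrist3.png

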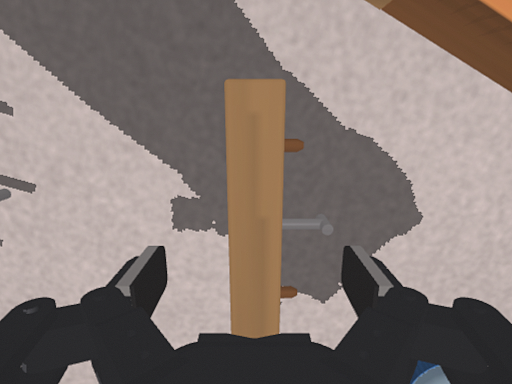

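servo_tool:
  moves:
    - [[0,0,0,0,0,0,1.5],[0,0,0,0,0,0,1.5],[0,0,0,0,0,0,1.5],[0,0,0,0,0,0,1.5],[0,0,0,0,0,0,1.5],[0,0,0,0,0,0,1.5],[0,0,0,0,0,0,1.5],[0,0,0,0,0,0,1.5]]
  force: 50

```text
time: 3.3
ee_pos: [0.5037, -0.2567, 0.0644]
tcp_rot: [179.9, 0.1, 106.9]
wrist_force: [-0.6, -0.1, 0.6]
opening: 0.0212
```

```bash
python3 plan.py .5035 -.256 .064 106.9;python3 look.py 4 wrist
```

```text
t 3.3 [ 0.5037 -0.2567  0.0644] [1.7990e+02 8.0000e-02 1.0686e+02] F [-0.57 -0.13  0.61] T [ 0.05 -0.05  0.01] 0.0212
rot [ 0.0017  0.0014 -0.0006] shift cm [0.073 0.002 0.045]
3.3 [ 0.5037 -0.2567  0.0644] [1.7990e+02 8.0000e-02 1.0686e+02] 0.0212 [-0.57 -0.13  0.61] [ 0.05 -0.05  0.01]
```

View pics/wrist4.png

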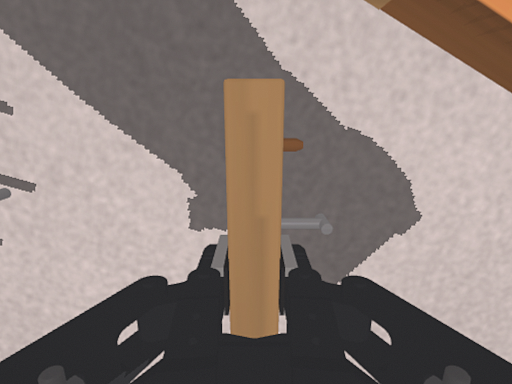

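servo_tool:
  moves:
    - [[0,0,0,0,0,-0.5,1.5],[0,0,0,0,0,-1,1.5],[0,0,0,0,0,-2,1.5],[0,0,0,0,0,-2,1.5],[0,0,0,0,0,-2,1.5],[0,0,0,0,0,-2,1.5],[0,0,0,0,0,-1,1.5],[0,0,0,0,0,0,1.5]]

```text
time: 4.02
ee_pos: [0.5017, -0.2557, 0.1756]
tcp_rot: [-179.9, -0.1, 106.9]
wrist_force: [0.5, 0.1, -3.0]
opening: 0.0215
```

```bash
python3 plan.py .468 -.0147 .12 79.2; python3 - <<'E'
from h import *
S,D=[imaging.calibration(n) for n in ['scene','side']]
print('bauble',cast(S,315,156,.01),cast(D,206,170,.01))
print('pink top',[cast(S,u,v,.095).round(3) for u,v in [(102,237),(152,203),(158,207),(108,243)]])
E
```

```text
t 4.02 [ 0.5017 -0.2557  0.1756] [-1.7989e+02 -1.1000e-01  1.0687e+02] F [ 0.48  0.1  -3.  ] T [-0.02 -0.06  0.  ] 0.0215
rot [-0.0024 -0.0014  0.4829] shift cm [24.03   3.782  5.595]
bauble [0.50617131 0.26667916 0.01      ] [0.49403731 0.25620166 0.01      ]
pink top [array([ 0.297, -0.361,  0.095]), array([ 0.313, -0.217,  0.095]), array([ 0.335, -0.218,  0.095]), array([ 0.322, -0.365,  0.095])]
```

servo_tool:
  moves:
    - [[0,0,0,3.4,0.4,0,1.5],[0,0,0,3.4,0.4,0,1.5],[0,0,0,3.4,0.4,0,1.5],[0,0,0,3.4,0.4,0,1.5],[0,0,0,3.4,0.4,0,1.5],[0,0,0,3.4,0.4,0,1.5],[0,0,0,2.6,0.4,0,1.5],[0,0,0.12,0,0,0,1.5],[0,0,0.12,0,0,0,1.5],[0,0,0.12,0,0,0,1.5],[0,0,0.12,0,0,0,1.5],[0,0,0,0,0,0,1.5]]

```text
time: 5.02
ee_pos: [0.4563, -0.0172, 0.1659]
tcp_rot: [-179.3, -0.0, 78.1]
wrist_force: [1.2, -0.2, -2.0]
opening: 0.0212
```

```bash
python3 plan.py .468 -.0147 .075 79.2; python3 look.py 5 wrist
```

```text
t 5.02 [ 0.4563 -0.0172  0.1659] [-1.7932e+02 -1.0000e-02  7.8130e+01] F [ 1.23 -0.18 -1.97] T [ 0.02 -0.02 -0.  ] 0.0212
rot [-0.0119 -0.0002 -0.0188] shift cm [0.479 1.2   9.079]
5.0167 [ 0.4563 -0.0172  0.1659] [-1.7932e+02 -1.0000e-02  7.8130e+01] 0.0212 [ 1.23 -0.18 -1.97] [ 0.02 -0.02 -0.  ]
```

View pics/wrist5.png

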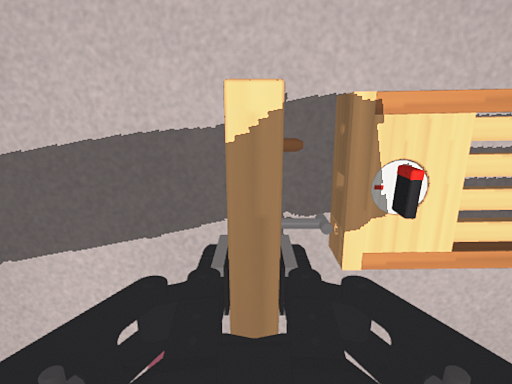

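```bash
python3 - <<'E'
import cv2
im=cv2.imread('pics/wrist5.png');cv2.imwrite('pics/w5z.png',cv2.resize(im[75:285,310:512],None,fx=2.85,fy=2.85,interpolation=cv2.INTER_CUBIC))
E
```

```text
(no output)
```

View pics/w5z.png

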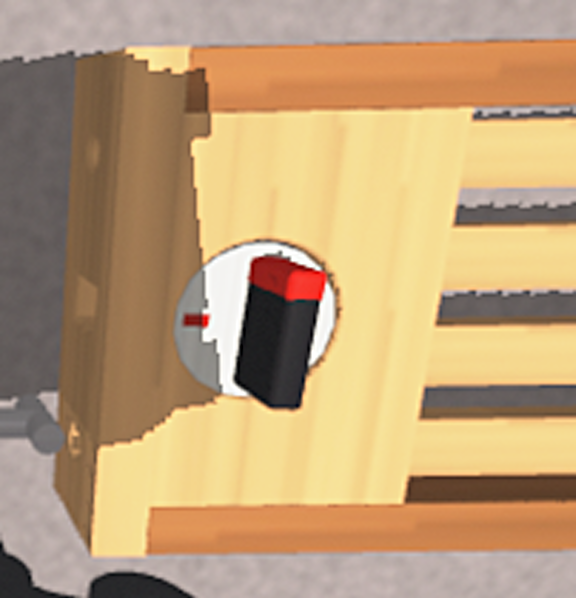

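```bash
python3 - <<'E'
from h import *
import json
W=json.load(open('pics/wrist5.json'))
w=lambda x,y:((x+.5)/2.85+310-.5,(y+.5)/2.85+75-.5)
P=[cast(W,*w(*q),.055) for q in [(126,47),(92,556),(576,40),(576,549)]]
for p in P: print(p.round(4))
a,b,c,d=P
f=lambda v:np.degrees(np.arctan2(v[1],v[0]))
print('width',np.linalg.norm(a-b),'mid',(a+b)/2,'yaws',f(a-b)-90,f(c-a),f(d-b))
# board top corners in this image (held: top z = tcp z + .095-.0644 )
zt=.1659+.095-.0644
B=[cast(W,u,v,zt) for u,v in [(224.5,80),(284.5,80),(230,334),(279,337)]]
for p in B: print(p.round(4))
m=(B[0]+B[1])/2; print('far end mid',m,'from tcp',m-np.array([.4563,-.0172,zt]), 'edge yaws',f(B[0]-B[2])-90,f(B[1]-B[3])-90,'end edge',f(B[1]-B[0]))
y=np.radians(f(B[0]-B[2])-90+f(B[1]-B[3])-90)/2
yv=np.array([-np.sin(y),np.cos(y)]); print('centre',m[:2]-.08*yv, 'bd wid',np.linalg.norm(B[0]-B[1]))
E
```

```text
[0.5513 0.0508 0.055 ]
[ 0.5216 -0.107   0.055 ]
[0.6745 0.0266 0.055 ]
[ 0.6785 -0.1364  0.055 ]
width 0.1605661519842445 mid [ 0.53647344 -0.02808973  0.055     ] yaws -10.666030524099497 -11.104012148853766 -10.624777442466069
[0.4627 0.0635 0.1965]
[0.4835 0.0591 0.1965]
[ 0.44   -0.0418  0.1965]
[ 0.4615 -0.0478  0.1965]
far end mid [0.47305943 0.06129343 0.1965    ] from tcp [0.01675943 0.07849343 0.        ] edge yaws -12.13542854339623 -11.595493801062347 end edge -11.96885886937375
centre [ 0.45661028 -0.01699722] bd wid 0.02125017317534079
```

servo_tool:
  moves:
    - [[-0.012,0,-0.019,0.3,1.5,2,1.5],[0,0,0,0.1,0.3,2,1.5],[0,0,0,0,0,2,1.5],[0,0,0,0,0,1.5,1.5],[0,0,0,0,0,0,1.5],[0,0,0,0,0,0,1.5]]

```text
time: 5.57
ee_pos: [0.4747, -0.0174, 0.0863]
tcp_rot: [-180.0, -0.0, 81.2]
wrist_force: [-0.7, 0.4, -1.2]
opening: 0.0209
```

```bash
python3 plan.py .4766 -.0166 .066 79.2
```

```text
t 5.57 [ 0.4747 -0.0174  0.0863] [-179.98   -0.     81.2 ] F [-0.73  0.39 -1.21] T [-0.02 -0.02  0.01] 0.0209
rot [-0.0004 -0.      0.035 ] shift cm [0.107 0.177 2.03 ]
```

servo_tool:
  moves:
    - [[0,0,0.02,0.1,0.15,0.7,1.5],[0,0,0.01,0,0,0.7,1.5],[0,0,0,0,0,0.3,1.5],[0,0,0,0,0,0,1.5],[0,0,0,0,0,0,1.5]]

```text
time: 5.98
ee_pos: [0.4776, -0.0169, 0.0703]
tcp_rot: [179.9, -0.0, 79.6]
wrist_force: [0.3, 0.5, -2.3]
opening: 0.0213
```

```bash
python3 plan.py .4766 -.0166 .066 79.2
```

```text
t 5.98 [ 0.4776 -0.0169  0.0703] [ 1.7986e+02 -3.0000e-02  7.9560e+01] F [ 0.31  0.5  -2.28] T [-0.    0.03 -0.04] 0.0213
rot [ 0.0025 -0.0004  0.0063] shift cm [ 0.006 -0.106  0.426]
```

servo_tool:
  moves:
    - [[0.002,0,0.006,0,-0.05,0.3,1.5],[0,0,0,0,0,0.15,1.5],[0,0,0,0,0,0.0,1.5],[0,0,0,0,0,0,1.5]]

```text
time: 6.32
ee_pos: [0.4777, -0.0168, 0.0665]
tcp_rot: [179.9, -0.0, 79.2]
wrist_force: [-0.0, 0.0, -1.9]
opening: 0.0216
```

```bash
python3 plan.py .4766 -.0166 .066 79.2; python3 look.py 6 wrist side scene; python3 - <<'E'
import cv2
im=cv2.imread('pics/wrist6.png');cv2.imwrite('pics/w6z.png',cv2.resize(im[40:280,210:450],None,fx=2.5,fy=2.5,interpolation=cv2.INTER_CUBIC))
E
```

```text
t 6.32 [ 0.4777 -0.0168  0.0665] [ 1.7988e+02 -4.0000e-02  7.9210e+01] F [-0.03  0.04 -1.93] T [ 0.01 -0.04 -0.  ] 0.0216
rot [ 0.0021 -0.0007  0.0002] shift cm [-0.004 -0.111  0.047]
6.3167 [ 0.4777 -0.0168  0.0665] [ 1.7988e+02 -4.0000e-02  7.9210e+01] 0.0216 [-0.03  0.04 -1.93] [ 0.01 -0.04 -0.  ]
```

View pics/w6z.png

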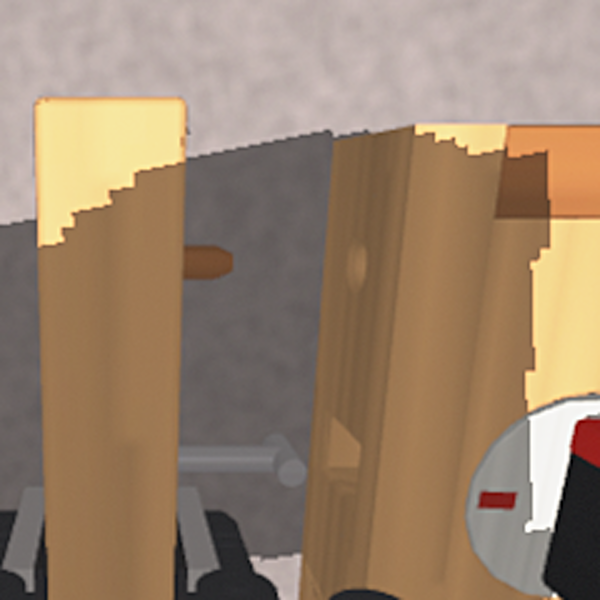

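```bash
python3 - <<'E'
from h import *
import json
W=json.load(open('pics/wrist6.json'))
w=lambda x,y:((x+.5)/2.5+210-.5,(y+.5)/2.5+40-.5)
ya=np.radians(-10.8);ax=np.array([np.cos(ya),np.sin(ya)]);ay=np.array([-np.sin(ya),np.cos(ya)])
mid=np.array([.5365,-.0281])
def rk(p): return (np.array([(p[:2]-mid)@ax,(p[:2]-mid)@ay])*1000).round(2)
lift=.0665-.0644
for n,q,z in [('dowel tip',(230,261.5),.0275+lift),('dowel root',(186,262),.0275+lift),('hole',(356,267),.0275),('bolt tip',(298,466),.0275+lift),
 ('rack top +y',(415,125),.055),('brd -x+y',(36,99),.095+lift),('brd +x+y',(186,98),.095+lift)]:
    p=cast(W,*w(*q),z);print(n,p.round(4),rk(p))
# face edge yaw
p1=cast(W,*w(415,125),.055);p2=cast(W,*w(368,585),.055);print(np.degrees(np.arctan2(*(p1-p2)[[1,0]]))-90)
print('tcp',rk(bot.get_obs()['ee_pos']))
E
```

```text
dowel tip [0.5153 0.0281 0.0296] [-31.39  51.19]
dowel root [0.5049 0.0299 0.0296] [-41.96  51.08]
hole [0.5455 0.0207 0.0275] [-0.29 49.64]
bolt tip [ 0.525  -0.0272  0.0296] [-11.43  -1.31]
rack top +y [0.5512 0.0507 0.055 ] [-0.3  80.19]
brd -x+y [0.482  0.0643 0.0971] [-70.84  80.57]
brd +x+y [0.5029 0.0605 0.0971] [-49.61  80.7 ]
-10.587301281331165
tcp [-59.87   0.13]
```

View pics/side6.png

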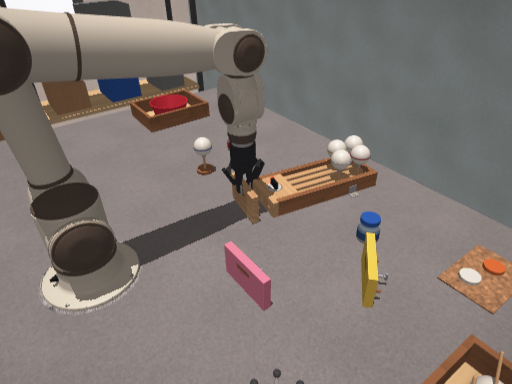

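servo_tool:
  moves:
    - [[0.002,0,0,-0.08,0.2,0.15,1.5],[0,0,0,0,0.2,0.08,1.5],[0,0,0,0,0,0,1.5],[0,0,0,0,0,0,1.5]]

```text
time: 6.8
ee_pos: [0.4821, -0.0185, 0.0645]
tcp_rot: [180.0, -0.0, 79.2]
wrist_force: [0.8, 0.4, -1.3]
opening: 0.0213
```

```bash
cat > rk.py <<'E'
from h import *
ya=np.radians(-10.8);ax=np.array([np.cos(ya),np.sin(ya)]);ay=np.array([-np.sin(ya),np.cos(ya)])
mid=np.array([.5365,-.0281]);o=bot.get_obs();p=o['ee_pos'];f=o['wrist_force'];r=o['tcp_rot']
print('t %.2f'%o['time'],'tcp rack mm',((p[:2]-mid)@ax*1000).round(2),((p[:2]-mid)@ay*1000).round(2),'z',(p[2]*1000).round(2),'yaw err',(r[2]-79.2).round(2),r[:2].round(2),'F rack',(f[:2]@ax).round(2),(f[:2]@ay).round(2),f[2].round(2),'T',o['torque'].round(2),'qd',np.abs(o['qd']).max().round(2),round(o['opening'],4))
E
python3 rk.py
```

```text
t 6.80 tcp rack mm -55.24 -0.74 z 64.5 yaw err 0.01 [ 1.7997e+02 -5.0000e-02] F rack 0.67 0.54 -1.34 T [-0.07  0.15 -0.08] qd 0.39 0.0213
```

servo_tool:
  moves:
    - [[0,0,0,0,0.25,0,1.5],[0,0,0,0,0.25,0,1.5],[0,0,0,0,0.25,0,1.5],[0,0,0,0,0.25,0,1.5],[0,0,0,0,0.25,0,1.5],[0,0,0,0,0.25,0,1.5],[0,0,0,0,0,0,1.5]]

```text
time: 7.38
ee_pos: [0.4986, -0.0217, 0.0645]
tcp_rot: [180.0, -0.0, 79.2]
wrist_force: [-0.9, 0.4, -0.1]
opening: 0.0212
```

```bash
python3 rk.py; python3 look.py 7 wrist; python3 - <<'E'
import cv2
im=cv2.imread('pics/wrist7.png');cv2.imwrite('pics/w7z.png',cv2.resize(im[40:280,210:450],None,fx=2.5,fy=2.5,interpolation=cv2.INTER_CUBIC))
E
```

```text
t 7.38 tcp rack mm -38.43 -0.8 z 64.47 yaw err 0.01 [ 1.7997e+02 -4.0000e-02] F rack -0.94 0.22 -0.08 T [-0.01 -0.04 -0.01] qd 0.14 0.0212
7.3833 [ 0.4986 -0.0217  0.0645] [ 1.7997e+02 -4.0000e-02  7.9210e+01] 0.0212 [-0.88  0.39 -0.08] [-0.01 -0.04 -0.01]
```

View pics/w7z.png

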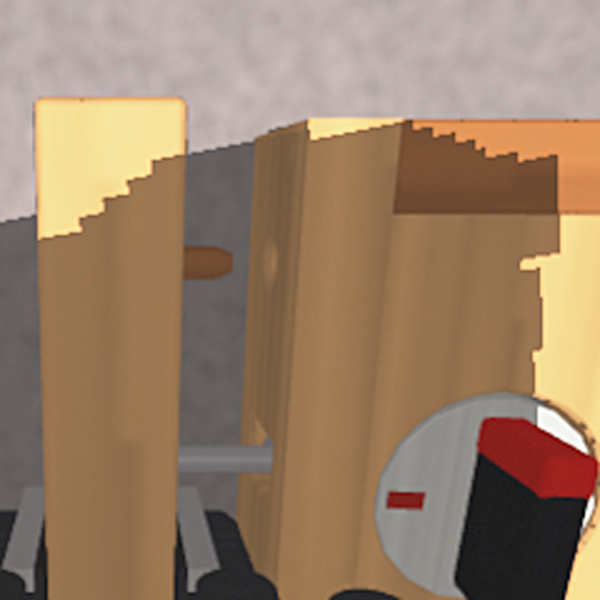

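servo_tool:
  moves:
    - [[0,0,0,0,0.2,0,1.5],[0,0,0,0,0.2,0,1.5],[0,0,0,0,0.2,0,1.5],[0,0,0,0,0.2,0,1.5],[0,0,0,0,0.2,0,1.5],[0,0,0,0,0.2,0,1.5],[0,0,0,0,0.1,0,1.5]]

```text
time: 8.02
ee_pos: [0.5122, -0.0243, 0.0645]
tcp_rot: [180.0, -0.0, 79.2]
wrist_force: [0.0, 0.3, -1.5]
opening: 0.0217
```

```bash
python3 rk.py; python3 look.py 8 wrist; python3 - <<'E'
import cv2
im=cv2.imread('pics/wrist8.png');cv2.imwrite('pics/w8z.png',cv2.resize(im[40:280,210:450],None,fx=2.5,fy=2.5,interpolation=cv2.INTER_CUBIC))
E
```

```text
t 8.02 tcp rack mm -24.63 -0.84 z 64.47 yaw err 0.01 [ 1.7999e+02 -3.0000e-02] F rack -0.04 0.33 -1.55 T [-0.04  0.21 -0.04] qd 1.8 0.0217
8.0167 [ 0.5122 -0.0243  0.0645] [ 1.7999e+02 -3.0000e-02  7.9210e+01] 0.0217 [ 0.03  0.33 -1.55] [-0.04  0.21 -0.04]
```

View pics/w8z.png

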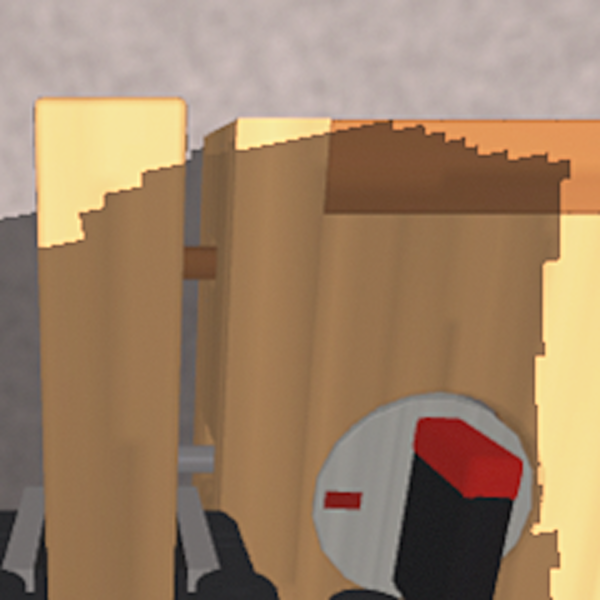

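servo_tool:
  moves:
    - [[0,0,0,0,0.2,0,1.5],[0,0,0,0,0.2,0,1.5],[0,0,0,0,0.2,0,1.5],[0,0,0,0,0.15,0,1.5],[0,0,0,0,0.1,0,1.5]]

```text
time: 8.48
ee_pos: [0.5213, -0.0261, 0.0644]
tcp_rot: [180.0, -0.0, 79.2]
wrist_force: [-0.8, 0.2, -0.5]
opening: 0.0212
```

```bash
python3 rk.py
```

```text
t 8.48 tcp rack mm -15.33 -0.84 z 64.44 yaw err 0.01 [ 1.8e+02 -3.0e-02] F rack -0.84 0.02 -0.47 T [-0.02  0.25 -0.05] qd 1.89 0.0212
```

servo_tool:
  moves:
    - [[0,0,0,0,0.08,0,1.5],[0,0,0,0,0.08,0,1.5],[0,0,0,0,0.08,0,1.5],[0,0,0,0,0,0,1.5]]

```text
time: 8.82
ee_pos: [0.5241, -0.0266, 0.0644]
tcp_rot: [180.0, -0.0, 79.2]
wrist_force: [-0.7, 0.4, -0.5]
opening: 0.0211
```

```bash
python3 rk.py
```

```text
t 8.82 tcp rack mm -12.48 -0.86 z 64.43 yaw err 0.01 [ 1.8e+02 -3.0e-02] F rack -0.72 0.24 -0.53 T [-0.07  0.12  0.  ] qd 0.05 0.0211
```

Nominal gap is now 1.5 mm with no contact; creep on until felt.

servo_tool:
  moves:
    - [[0,0,0,0,0.05,0,1.5],[0,0,0,0,0.05,0,1.5],[0,0,0,0,0.05,0,1.5],[0,0,0,0,0,0,1.5]]

```text
time: 9.15
ee_pos: [0.5253, -0.0268, 0.0645]
tcp_rot: [-180.0, -0.0, 79.2]
wrist_force: [-0.3, -0.4, -1.1]
opening: 0.0214
```

```bash
python3 rk.py; python3 look.py 9 wrist side; python3 - <<'E'
import cv2
im=cv2.imread('pics/wrist9.png');cv2.imwrite('pics/w9z.png',cv2.resize(im[40:280,210:450],None,fx=2.5,fy=2.5,interpolation=cv2.INTER_CUBIC))
E
```

```text
t 9.15 tcp rack mm -11.22 -0.84 z 64.46 yaw err 0.01 [-1.7997e+02 -3.0000e-02] F rack -0.18 -0.42 -1.06 T [-0.1   0.19 -0.09] qd 0.09 0.0214
9.15 [ 0.5253 -0.0268  0.0645] [-1.7997e+02 -3.0000e-02  7.9210e+01] 0.0214 [-0.26 -0.38 -1.06] [-0.1   0.19 -0.09]
```

View pics/w9z.png

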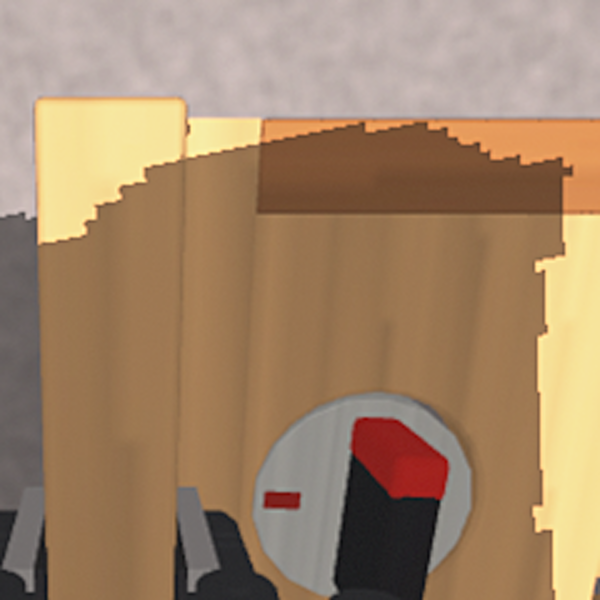

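servo_tool:
  moves:
    - [[0,0,0,0,0.06,0,1.5],[0,0,0,0,0.06,0,1.5],[0,0,0,0,0,0,1.5]]

```text
time: 9.5
ee_pos: [0.5253, -0.0268, 0.0645]
tcp_rot: [-179.8, -0.0, 79.2]
wrist_force: [-0.5, 0.7, -0.7]
opening: 0.0213
```

```bash
python3 rk.py
```

```text
t 9.50 tcp rack mm -11.2 -0.85 z 64.48 yaw err 0.01 [-1.7983e+02 -3.0000e-02] F rack -0.58 0.58 -0.71 T [-0.12  0.09 -0.04] qd 0.16 0.0213
```

servo_tool:
  moves:
    - [[0,0,0,0,0,0,3.6],[0,0,0,0,0,0,3.6],[0,0,0,0,0,0,3.6],[0,0,0,0,0,0,3.6]]

```text
time: 9.83
ee_pos: [0.5267, -0.0269, 0.0651]
tcp_rot: [180.0, -0.1, 79.2]
wrist_force: [-0.5, -0.3, -0.2]
opening: 0.0359
```

```bash
python3 rk.py; python3 look.py 10 wrist; python3 - <<'E'
import cv2
im=cv2.imread('pics/wrist10.png');cv2.imwrite('pics/w10z.png',cv2.resize(im[40:340,190:450],None,fx=2,fy=2,interpolation=cv2.INTER_CUBIC))
E
```

```text
t 9.83 tcp rack mm -9.88 -0.66 z 65.14 yaw err 0.02 [ 1.7999e+02 -6.0000e-02] F rack -0.39 -0.4 -0.15 T [0.02 0.07 0.05] qd 0.32 0.0359
9.8333 [ 0.5267 -0.0269  0.0651] [ 1.7999e+02 -6.0000e-02  7.9220e+01] 0.0359 [-0.45 -0.32 -0.15] [0.02 0.07 0.05]
```

View pics/w10z.png

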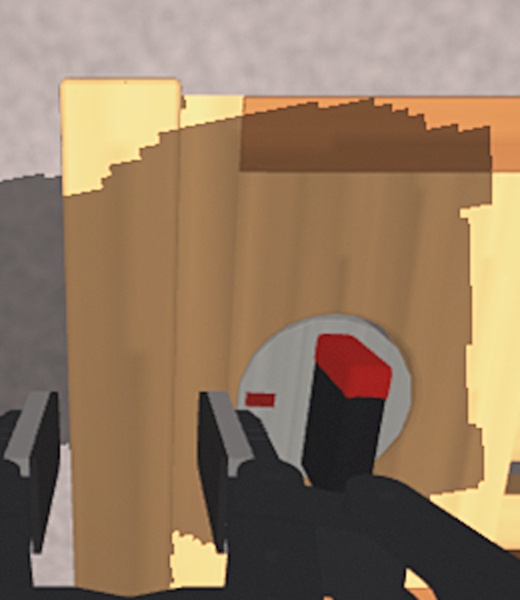

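servo_tool:
  moves:
    - [[0,0,0,0,-0.05,-1,3.6],[0,0,0,0,0,-2,3.6],[0,0,0,0,0,-2,3.6],[0,0,0,0,0,-2,3.6],[0,0,0,0,1.5,-2,3.6],[0,0,0,0,1.5,0,3.6],[0,0,0,0,1.5,0,3.6],[0,0,0,0,0.7,0,3.6],[0,0,0,0,0,0,3.6],[0,0,0,0,0,0,3.6]]

```text
time: 10.72
ee_pos: [0.5785, -0.0369, 0.1663]
tcp_rot: [179.8, -0.1, 79.2]
wrist_force: [0.3, 0.4, 0.3]
opening: 0.0363
```

```bash
python3 rk.py; python3 look.py 11 wrist side; python3 - <<'E'
from workcell import bot
print(bot.get_obs()['q'].round(2))
import cv2
im=cv2.imread('pics/wrist11.png');cv2.imwrite('pics/w11z.png',cv2.resize(im[50:290,140:380],None,fx=2.5,fy=2.5,interpolation=cv2.INTER_CUBIC))
E
```

```text
t 10.72 tcp rack mm 42.91 -0.74 z 166.31 yaw err 0.03 [ 1.7976e+02 -9.0000e-02] F rack 0.25 0.42 0.3 T [0.02 0.05 0.01] qd 0.52 0.0363
10.7167 [ 0.5785 -0.0369  0.1663] [ 1.7976e+02 -9.0000e-02  7.9230e+01] 0.0363 [0.33 0.36 0.3 ] [0.02 0.05 0.01]
[-3.670e+00  7.910e+00  6.050e+00  8.791e+01  6.000e-02  9.709e+01]
```

View pics/w11z.png

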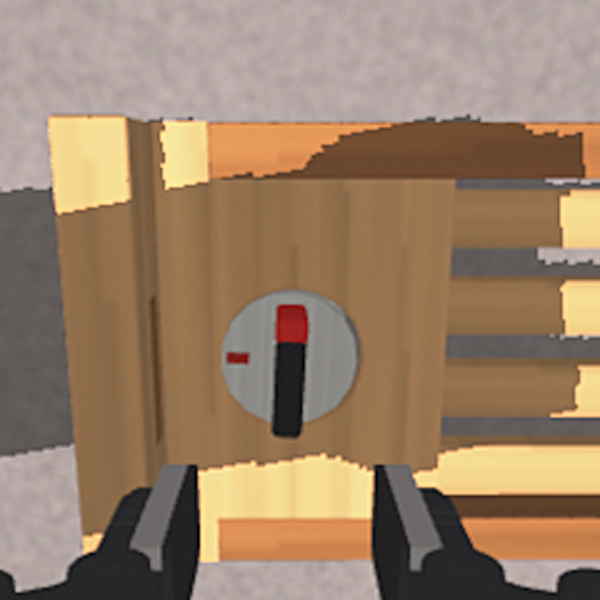

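View pics/side11.png

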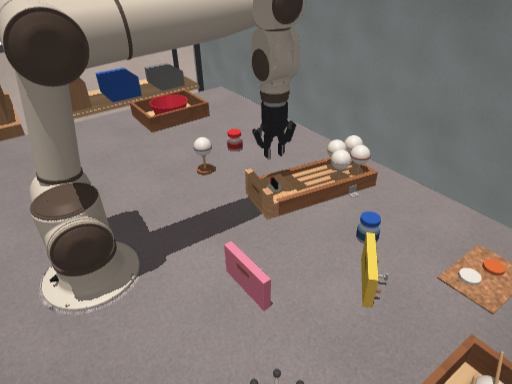

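```bash
python3 - <<'E'
from h import *
import json
W=json.load(open('pics/wrist11.json'))
im=cv2.imread('pics/wrist11.png')
hsv=cv2.cvtColor(im,cv2.COLOR_BGR2HSV)
w=lambda x,y:((x+.5)/2.5+140-.5,(y+.5)/2.5+50-.5)
ya=np.radians(-10.8);ax=np.array([np.cos(ya),np.sin(ya)]);ay=np.array([-np.sin(ya),np.cos(ya)])
mid=np.array([.5365,-.0281])
def rk(p): return (np.array([(p[:2]-mid)@ax,(p[:2]-mid)@ay])*1000).round(2)
for n,q,z in [('disc L',(222,357),.056),('disc R',(358,357),.056),('disc T',(290,290),.056),('disc B',(290,424),.056),('wing red top',(291,308),.082),('wing blk top end',(286,437),.082),('blk z',(286,437),.056),
  ('rack top+y?',(161,122),.055),('brd -x+y',(48,117),.095),('brd +x+y',(127,117),.095),('brd far -x',(81,550),.095),('brd +x low',(165,470),.095)]:
    p=cast(W,*w(*q),z);print(n,p.round(4),rk(p))
E
```

```text
disc L [ 0.5571 -0.0308  0.056 ] [20.73  1.17]
disc R [ 0.6043 -0.0399  0.056 ] [68.81  1.11]
disc T [ 0.5851 -0.0119  0.056 ] [44.72 25.02]
disc B [ 0.576  -0.0601  0.056 ] [ 44.8 -24. ]
wing red top [ 0.5849 -0.0131  0.082 ] [44.74 23.76]
wing blk top end [ 0.5754 -0.0549  0.082 ] [ 43.19 -19.08]
blk z [ 0.5736 -0.0647  0.056 ] [ 43.35 -29.02]
rack top+y? [0.5541 0.05   0.055 ] [ 2.64 80.02]
brd -x+y [0.5297 0.054  0.095 ] [-22.04  79.4 ]
brd +x+y [0.5509 0.05   0.095 ] [-0.45 79.41]
brd far -x [ 0.504  -0.0757  0.095 ] [-22.96 -52.83]
brd +x low [ 0.537  -0.0537  0.095 ] [  5.33 -25.03]
```

servo_tool:
  moves:
    - [[0,0,-0.12,0,0,0,3],[0,0,-0.12,0,0,0,3],[0,0,-0.12,0,0,0,3],[0,0,-0.12,0,0,0,3],[0,0,-0.12,0,0,0,3],[0,0,-0.12,0,0,0,3],[0,0,-0.12,0,0,0,3],[0,0,-0.12,0,0,0,3],[0,0,-0.12,0,0,0,3],[0,0,-0.12,0,0,0,3],[0,0,-0.12,0,0,0,3],[0,0,-0.12,0,0,0,3]]

```text
time: 11.82
ee_pos: [0.5681, -0.0349, 0.1646]
tcp_rot: [180.0, -0.2, 164.9]
wrist_force: [-0.1, 0.2, 0.4]
opening: 0.0301
```

servo_tool:
  moves:
    - [[0,0,-0.12,0,0,0,3],[0,0,-0.12,0,0,0,3],[0,0,-0.12,0,0,0,3],[0,0,-0.12,0,0,0,3],[0,0,-0.12,0,0,0,3],[0,0,-0.12,0,0,0,3],[0,0,-0.12,0,0,0,3],[0,0,-0.12,0,0,0,3],[0,0,-0.12,0,0,0,3],[0,0,-0.12,0,0,0,3],[0,0,-0.12,0,0,0,3],[0,0,0,0,0,0,3]]

```text
time: 12.82
ee_pos: [0.5579, -0.033, 0.1633]
tcp_rot: [179.4, -0.2, -116.0]
wrist_force: [-0.0, 0.0, 0.7]
opening: 0.0301
```

```bash
python3 plan.py .5806 -.0362 .12 -100.8;  python3 look.py 12 wrist; python3 -c "
from workcell import bot
print(bot.get_obs()['q'].round(2))"
```

```text
t 12.82 [ 0.5579 -0.033   0.1633] [ 1.7936e+02 -1.7000e-01 -1.1601e+02] F [-0.    0.03  0.69] T [ 0.    0.   -0.02] 0.0301
rot [ 0.0115 -0.0015 -0.2656] shift cm [-0.719 -2.229  4.305]
12.8167 [ 0.5579 -0.033   0.1633] [ 1.7936e+02 -1.7000e-01 -1.1601e+02] 0.0301 [-0.    0.03  0.69] [ 0.    0.   -0.02]
[ -3.43   6.01   3.66  88.31   0.09 -67.02]
```

View pics/wrist12.png

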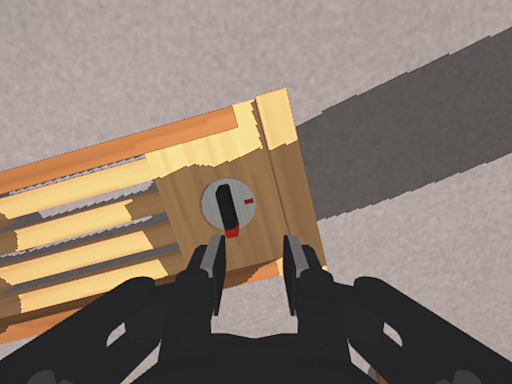

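servo_tool:
  moves:
    - [[0.01,0,-0.1,-0.6,-1.2,0.5,3],[0,0,-0.1,0,-1.0,0.5,3],[0,0,-0.066,0,-0.2,0.5,3],[0,0,0,0,0,0.5,3],[0,0,0,0,0,0.5,3],[0,0,0,0,0,0,3],[0,0,0,0,0,0,3]]

```text
time: 13.45
ee_pos: [0.5807, -0.0367, 0.1371]
tcp_rot: [179.9, -0.1, -102.3]
wrist_force: [0.4, 0.1, -0.5]
opening: 0.0301
```

```bash
python3 plan.py .5806 -.0362 .12 -100.8;  python3 look.py 13 wrist; python3 - <<'E'
import cv2
im=cv2.imread('pics/wrist13.png');cv2.imwrite('pics/w13z.png',cv2.resize(im[100:300,150:370],None,fx=2.7,fy=2.7,interpolation=cv2.INTER_CUBIC))
E
```

```text
t 13.45 [ 0.5807 -0.0367  0.1371] [ 1.7987e+02 -1.4000e-01 -1.0234e+02] F [ 0.44  0.06 -0.48] T [-0.01  0.01 -0.  ] 0.0301
rot [ 0.0023 -0.0023 -0.027 ] shift cm [-0.046  0.02   1.713]
13.45 [ 0.5807 -0.0367  0.1371] [ 1.7987e+02 -1.4000e-01 -1.0234e+02] 0.0301 [ 0.44  0.06 -0.48] [-0.01  0.01 -0.  ]
```

View pics/w13z.png

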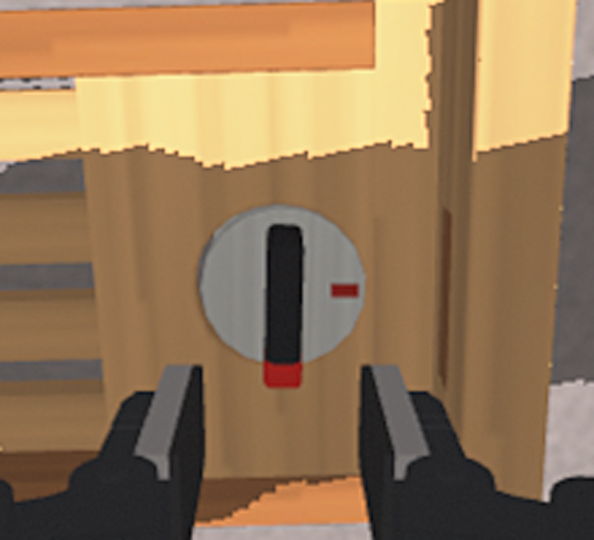

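```bash
python3 - <<'E'
from h import *
import json
W=json.load(open('pics/wrist13.json'))
w=lambda x,y:((x+.5)/2.7+150-.5,(y+.5)/2.7+100-.5)
ya=np.radians(-10.8);ax=np.array([np.cos(ya),np.sin(ya)]);ay=np.array([-np.sin(ya),np.cos(ya)])
mid=np.array([.5365,-.0281])
def rk(p): return (np.array([(p[:2]-mid)@ax,(p[:2]-mid)@ay])*1000).round(2)
for n,q,z in [('disc L',(199,285),.056),('disc R',(365,285),.056),('disc T',(283,205),.056),('blk L',(269,240),.082),('blk R',(302,240),.082),('red L',(264,370),.082),('red R',(302,370),.082),('wing blk',(284,224),.082),('wing red',(282,388),.082)]:
    p=cast(W,*w(*q),z);print(n,p.round(4),rk(p))
E
```

```text
disc L [ 0.6038 -0.0425  0.056 ] [68.81 -1.51]
disc R [ 0.5563 -0.032   0.056 ] [20.2  -0.16]
disc T [ 0.5747 -0.0605  0.056 ] [ 43.57 -24.64]
blk L [ 0.5791 -0.0575  0.082 ] [ 47.33 -20.86]
blk R [ 0.5709 -0.0557  0.082 ] [ 38.92 -20.62]
red L [ 0.5882 -0.0229  0.082 ] [49.79 14.8 ]
red R [ 0.5783 -0.0207  0.082 ] [39.65 15.08]
wing blk [ 0.5745 -0.0607  0.082 ] [ 43.4  -24.92]
wing red [ 0.5846 -0.0168  0.082 ] [45.13 20.14]
```

servo_tool:
  moves:
    - [[0.002,-0.002,-0.005,-0.02,0,1,3],[0,0,0,0,0,1,3],[0,0,0,0,0,1,3],[0,0,0,0,0,1,3],[0,0,0,0,0,0.5,3],[0,0,0,0,0,0,3],[0,0,0,0,0,0,3]]

```text
time: 14.08
ee_pos: [0.5798, -0.0363, 0.0868]
tcp_rot: [179.9, -0.0, -102.2]
wrist_force: [0.0, 0.4, 0.1]
opening: 0.03
```

```bash
python3 plan.py .5803 -.0365 .0605 -102.8
```

```text
t 14.08 [ 0.5798 -0.0363  0.0868] [ 1.7995e+02 -1.0000e-02 -1.0224e+02] F [0.03 0.43 0.07] T [ 0.01  0.   -0.02] 0.03
rot [ 0.0009 -0.0003  0.0099] shift cm [ 0.006 -0.058  2.626]
```

servo_tool:
  moves:
    - [[0,0,0.01,0,-0.05,0.8,3],[0,0,0,0,0,0.8,3],[0,0,0,0,0,0.6,3],[0,0,0,0,0,0.15,3],[0,0,0,0,0,0,3],[0,0,0,0,0,0,3]]

```text
time: 14.58
ee_pos: [0.5806, -0.0365, 0.0611]
tcp_rot: [180.0, -0.0, -102.9]
wrist_force: [-0.2, -0.5, 0.4]
opening: 0.0303
```

```bash
python3 plan.py .5803 -.0365 .0605 -102.8;python3 look.py 14 wrist
```

```text
t 14.58 [ 0.5806 -0.0365  0.0611] [ 1.7997e+02 -1.0000e-02 -1.0289e+02] F [-0.22 -0.5   0.36] T [ 0.02 -0.04 -0.03] 0.0303
rot [ 0.0004 -0.0002 -0.0015] shift cm [0.009 0.029 0.056]
14.5833 [ 0.5806 -0.0365  0.0611] [ 1.7997e+02 -1.0000e-02 -1.0289e+02] 0.0303 [-0.22 -0.5   0.36] [ 0.02 -0.04 -0.03]
```

View pics/wrist14.png

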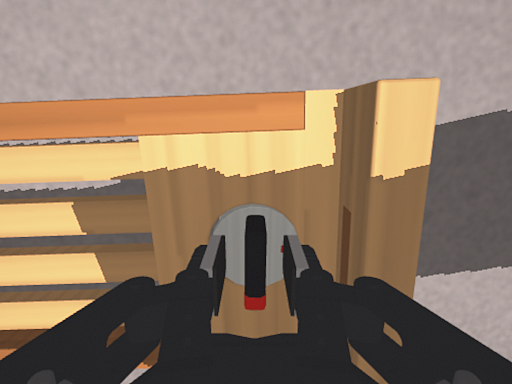

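servo_tool:
  moves:
    - [[0,0,0,0,0.02,0,0.5],[0,0,0,0,0,0,0.5],[0,0,0,0,0,0,0.5],[0,0,0,0,0,0,0.5],[0,0,0,0,0,0,0.5],[0,0,0,0,0,0,0.5]]
  force: 40

```text
time: 15.13
ee_pos: [0.5802, -0.0364, 0.0618]
tcp_rot: [180.0, -0.0, -102.9]
wrist_force: [-0.3, -0.3, -1.4]
opening: 0.009
```

```bash
python3 plan.py .5803 -.0365 .0605 -102.8
```

```text
t 15.13 [ 0.5802 -0.0364  0.0618] [ 1.7997e+02 -1.0000e-02 -1.0289e+02] F [-0.27 -0.33 -1.38] T [ 0.    0.05 -0.03] 0.009
rot [ 0.0005 -0.0002 -0.0015] shift cm [ 0.009 -0.01   0.128]
```

servo_tool:
  moves:
    - [[0,0,0.06,0,0,0,0.5],[0,0,0.06,0,0,0,0.5],[0,0,0.06,0,0,0,0.5],[0,0,0.06,0,0,0,0.5],[0,0,0,0,0,0,0.5]]

```text
time: 15.55
ee_pos: [0.58, -0.0363, 0.0618]
tcp_rot: [179.9, -0.0, -117.2]
wrist_force: [0.3, -0.3, -0.7]
opening: 0.009
```

```bash
cat > cam.py <<'E'
from h import *
from scipy.spatial.transform import Rotation as Ro
o=bot.get_obs();R=Ro.from_euler('xyz',o['tcp_rot'],degrees=True);yaw=o['tcp_rot'][2]
cam=np.radians((-100.8-yaw)%360); cam=cam-2*np.pi if cam>6 else cam
Rd=Ro.from_euler('xyz',[180,0,yaw],degrees=True)
print('t %.2f cam %.3f'%(o['time'],cam),'level',(R.inv()*Rd).as_rotvec().round(4)[:2],'to axis cm',(R.inv().apply(np.array([.5802,-.0364,.0615])-o['ee_pos'])*100).round(3),'F',o['wrist_force'].round(1),'T',o['torque'].round(3),'j6',o['joint_efforts'][5].round(3),'q6',o['q'][5].round(1),'qd',o['qd'][5].round(1),'op',round(o['opening'],4))
E
python3 cam.py
```

```text
t 15.55 cam 0.287 level [ 0.0009 -0.0005] to axis cm [ 0.    -0.023  0.029] F [ 0.3 -0.3 -0.7] T [ 0.006 -0.05  -0.029] j6 0.974 q6 -66.4 qd -4.2 op 0.009
```

servo_tool:
  moves:
    - [[0,0,0.07,0,0,0,0.5],[0,0,0.07,0,0,0,0.5],[0,0,0.07,0,0,0,0.5],[0,0,0.07,0,0,0,0.5],[0,0,0.07,0,0,0,0.5],[0,0,0.07,0,0,0,0.5],[0,0,0.07,0,0,0,0.5],[0,0,0.07,0,0,0,0.5],[0,0,0,0,0,0,0.5]]

```text
time: 16.3
ee_pos: [0.5796, -0.036, 0.0618]
tcp_rot: [179.9, -0.1, -149.7]
wrist_force: [-0.5, 0.6, -1.8]
opening: 0.0092
```

```bash
python3 cam.py; python3 look.py 15 wrist
```

```text
t 16.30 cam 0.853 level [ 0.0013 -0.0015] to axis cm [-0.031 -0.065  0.028] F [-0.5  0.6 -1.8] T [-0.086  0.003 -0.05 ] j6 1.203 q6 -33.9 qd -6.2 op 0.0092
16.3 [ 0.5796 -0.036   0.0618] [ 1.7993e+02 -8.0000e-02 -1.4968e+02] 0.0092 [-0.51  0.63 -1.83] [-0.09  0.   -0.05]
```

View pics/wrist15.png

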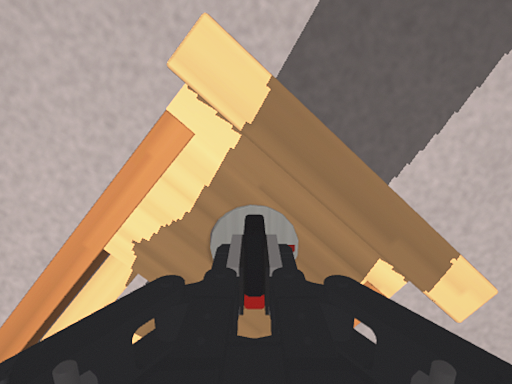

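servo_tool:
  moves:
    - [[0,0,0.07,-0.03,-0.06,0,0.5],[0,0,0.07,0,0,0,0.5],[0,0,0.07,0,0,0,0.5],[0,0,0.07,0,0,0,0.5],[0,0,0.07,0,0,0,0.5],[0,0,0.07,0,0,0,0.5],[0,0,0.07,0,0,0,0.5],[0,0,0.07,0,0,0,0.5],[0,0,0,0,0,0,0.5]]

```text
time: 17.1
ee_pos: [0.5794, -0.0355, 0.0618]
tcp_rot: [179.9, -0.2, 179.1]
wrist_force: [-1.1, 0.1, -1.6]
opening: 0.0091
```

```bash
python3 cam.py
```

```text
t 17.10 cam 1.398 level [ 0.0016 -0.0035] to axis cm [-0.079 -0.091  0.029] F [-1.1  0.1 -1.6] T [-0.127 -0.012 -0.017] j6 1.247 q6 -2.6 qd -7.1 op 0.0091
```

servo_tool:
  moves:
    - [[0,-0.003,0.06,-0.06,-0.06,0,0.5],[0,0,0.06,0,0,0,0.5],[0,0,0.06,0,0,0,0.5],[0,0,0.06,0,0,0,0.5],[0,0,0.06,0,0,0,0.5],[0,0,0.06,0,0,0,0.5],[0,0,0.06,0,0,0,0.5],[0,0,0.06,0,0,0,0.5],[0,0,0.06,0,0,0,0.5],[0,0,0,0,0,0,0.5]]

```text
time: 17.93
ee_pos: [0.5795, -0.035, 0.0618]
tcp_rot: [179.9, -0.2, 149.9]
wrist_force: [-0.7, 0.7, -1.1]
opening: 0.0092
```

```bash
python3 cam.py
```

```text
t 17.93 cam 1.908 level [ 0.0019 -0.0028] to axis cm [-0.126 -0.086  0.026] F [-0.7  0.7 -1.1] T [-0.127  0.114 -0.061] j6 1.109 q6 26.6 qd -7.1 op 0.0092
```

```bash
cat > avg.py <<'E'
from h import *
L=[]
for i in range(8):
    L.append([*bot.get_obs()['torque'],*bot.get_obs()['wrist_force'],bot.get_obs()['joint_efforts'][5],bot.get_obs()['tcp_rot'][2]]); imaging.camera('wrist')
L=np.array(L);print('T',L[:,:3].mean(0).round(3),'sd',L[:,2].std().round(3),'F',L[:,3:6].mean(0).round(2),'j6',L[:,6].round(2),'yaw',L[[0,-1],7].round(2))
E
python3 avg.py; python3 cam.py
```

```text
T [-0.067  0.079  0.02 ] sd 0.055 F [-0.15  0.47 -1.37] j6 [ 1.11  0.62  0.12  0.02 -0.   -0.01 -0.01  0.  ] yaw [149.88 149.85]
t 18.33 cam 1.909 level [ 0.002  -0.0028] to axis cm [-0.127 -0.086  0.026] F [-0.9  0.9 -0.8] T [-0.081  0.112  0.058] j6 0.009 q6 26.6 qd 0.5 op 0.0088
```

servo_tool:
  moves:
    - [[0,-0.003,0.04,-0.09,-0.06,0,0.5],[0,0,0.04,0,0,0,0.5],[0,0,0.04,0,0,0,0.5],[0,0,0.04,0,0,0,0.5]]

```text
time: 18.67
ee_pos: [0.5796, -0.0349, 0.0618]
tcp_rot: [179.8, -0.1, 140.6]
wrist_force: [-0.1, 0.6, -1.7]
opening: 0.0087
```

```bash
python3 cam.py; python3 avg.py; python3 cam.py
```

```text
t 18.67 cam 2.070 level [ 0.0031 -0.002 ] to axis cm [-0.137 -0.078  0.027] F [-0.1  0.6 -1.7] T [-0.073  0.098  0.072] j6 -0.781 q6 35.8 qd 28.0 op 0.0087
T [-0.041  0.054 -0.009] sd 0.044 F [ 0.05  0.63 -1.63] j6 [-0.78 -0.55  0.66  0.28  0.06  0.    0.01  0.01] yaw [140.62 140.75]
t 19.07 cam 2.068 level [ 0.0032 -0.0021] to axis cm [-0.139 -0.08   0.027] F [-0.8  0.3 -1.2] T [-0.014 -0.     0.012] j6 0.019 q6 35.7 qd 0.2 op 0.0092
```

servo_tool:
  moves:
    - [[0.003,-0.002,0.04,-0.08,-0.05,0,0.5],[0,0,0.04,0,0,0,0.5],[0,0,0.04,0,0,0,0.5],[0,0,0.04,0,0,0,0.5]]

```text
time: 19.4
ee_pos: [0.5797, -0.0348, 0.0618]
tcp_rot: [179.9, -0.1, 131.5]
wrist_force: [0.1, 1.0, -3.0]
opening: 0.0091
```

```bash
python3 cam.py
```

```text
t 19.40 cam 2.229 level [ 0.001  -0.0019] to axis cm [-0.152 -0.07   0.027] F [ 0.1  1.  -3. ] T [0.027 0.007 0.076] j6 -0.784 q6 45.0 qd 28.2 op 0.0091
```

servo_tool:
  moves:
    - [[0,0,0.03,0,0,0,0.5],[0,0,0.03,0,0,0,0.5],[0,0,0.03,0,0,0,0.5]]

```text
time: 19.65
ee_pos: [0.5798, -0.0347, 0.0618]
tcp_rot: [179.9, -0.1, 126.1]
wrist_force: [0.3, 0.2, -1.2]
opening: 0.0092
```

```bash
python3 cam.py
```

```text
t 19.65 cam 2.323 level [ 0.001  -0.0021] to axis cm [-0.159 -0.064  0.026] F [ 0.3  0.2 -1.2] T [0.006 0.028 0.071] j6 -0.558 q6 50.4 qd 21.1 op 0.0092
```

servo_tool:
  moves:
    - [[0,0,0.03,0,0,0,0.5],[0,0,0.03,0,0,0,0.5],[0,0,0.03,0,0,0,0.5]]

```text
time: 19.9
ee_pos: [0.5798, -0.0347, 0.0618]
tcp_rot: [179.9, -0.1, 120.8]
wrist_force: [1.1, -0.2, -1.1]
opening: 0.0092
```

```bash
python3 cam.py
```

```text
t 19.90 cam 2.415 level [ 0.001  -0.0022] to axis cm [-0.165 -0.057  0.027] F [ 1.1 -0.2 -1.1] T [0.03  0.047 0.05 ] j6 -0.568 q6 55.7 qd 21.1 op 0.0092
```

servo_tool:
  moves:
    - [[0,0,0.03,0,0,0,0.5],[0,0,0.03,0,0,0,0.5],[0,0,0.03,0,0,0,0.5]]

```text
time: 20.15
ee_pos: [0.5799, -0.0347, 0.0618]
tcp_rot: [179.9, -0.1, 115.5]
wrist_force: [-0.2, 0.8, -2.3]
opening: 0.0093
```

```bash
python3 cam.py
```

```text
t 20.15 cam 2.508 level [ 0.001  -0.0024] to axis cm [-0.17  -0.049  0.026] F [-0.2  0.8 -2.3] T [0.08  0.025 0.065] j6 -0.568 q6 61.0 qd 21.1 op 0.0093
```

servo_tool:
  moves:
    - [[0,0,0.03,0,0,0,0.5],[0,0,0.03,0,0,0,0.5],[0,0,0.03,0,0,0,0.5]]

```text
time: 20.4
ee_pos: [0.58, -0.0346, 0.0618]
tcp_rot: [179.9, -0.1, 110.2]
wrist_force: [-0.4, 0.7, -1.2]
opening: 0.009
```

```bash
python3 cam.py
```

```text
t 20.40 cam 2.601 level [ 0.001  -0.0026] to axis cm [-0.176 -0.042  0.028] F [-0.4  0.7 -1.2] T [0.013 0.037 0.042] j6 -0.569 q6 66.3 qd 21.1 op 0.009
```

servo_tool:
  moves:
    - [[0,0,0.03,0,0,0,0.5],[0,0,0.03,0,0,0,0.5]]

```text
time: 20.57
ee_pos: [0.5801, -0.0346, 0.0618]
tcp_rot: [179.9, -0.2, 106.6]
wrist_force: [-0.5, -0.5, -3.2]
opening: 0.0091
```

```bash
python3 cam.py
```

```text
t 20.57 cam 2.663 level [ 0.001  -0.0027] to axis cm [-0.178 -0.04   0.028] F [-0.5 -0.5 -3.2] T [0.023 0.072 0.012] j6 -0.569 q6 69.9 qd 21.0 op 0.0091
```

servo_tool:
  moves:
    - [[0,0,0.03,0,0,0,0.5],[0,0,0.03,0,0,0,0.5],[0,0,0.03,0,0,0,0.5]]

```text
time: 20.82
ee_pos: [0.5801, -0.0345, 0.0618]
tcp_rot: [180.0, -0.2, 101.3]
wrist_force: [0.4, 0.4, -2.3]
opening: 0.0091
```

```bash
python3 cam.py
```

```text
t 20.82 cam 2.755 level [ 0.0008 -0.0029] to axis cm [-0.183 -0.029  0.027] F [ 0.4  0.4 -2.3] T [-0.012  0.053  0.057] j6 -0.569 q6 75.2 qd 21.1 op 0.0091
```

servo_tool:
  moves:
    - [[0,0,0.03,0,0,0,0.5],[0,0,0.03,0,0,0,0.5]]

```text
time: 20.98
ee_pos: [0.5802, -0.0345, 0.0618]
tcp_rot: [180.0, -0.2, 97.8]
wrist_force: [0.4, -0.1, -2.2]
opening: 0.0092
```

```bash
python3 cam.py
```

```text
t 20.98 cam 2.817 level [ 0.0008 -0.003 ] to axis cm [-0.186 -0.026  0.028] F [ 0.4 -0.1 -2.2] T [-0.028  0.086  0.051] j6 -0.569 q6 78.7 qd 21.1 op 0.0092
```

servo_tool:
  moves:
    - [[0,0,0.03,0,0,0,0.5],[0,0,0.03,0,0,0,0.5]]

```text
time: 21.15
ee_pos: [0.5803, -0.0345, 0.0618]
tcp_rot: [180.0, -0.2, 94.3]
wrist_force: [0.6, 0.1, -1.2]
opening: 0.0089
```

```bash
python3 cam.py
```

```text
t 21.15 cam 2.879 level [ 0.0007 -0.0031] to axis cm [-0.184 -0.019  0.03 ] F [ 0.6  0.1 -1.2] T [0.071 0.064 0.005] j6 -0.569 q6 82.2 qd 21.1 op 0.0089
```

servo_tool:
  moves:
    - [[0,0,0.03,0,0,0,0.5],[0,0,0.03,0,0,0,0.5]]

```text
time: 21.32
ee_pos: [0.5803, -0.0345, 0.0618]
tcp_rot: [180.0, -0.2, 90.7]
wrist_force: [-0.4, 0.4, -2.4]
opening: 0.009
```

```bash
python3 cam.py
```

```text
t 21.32 cam 2.941 level [ 0.0006 -0.0033] to axis cm [-0.188 -0.016  0.027] F [-0.4  0.4 -2.4] T [-0.069  0.053  0.019] j6 -0.569 q6 85.8 qd 21.1 op 0.009
```

servo_tool:
  moves:
    - [[0,0,0.03,0,0,0,0.5],[0,0,0.03,0,0,0,0.5]]

```text
time: 21.48
ee_pos: [0.5804, -0.0345, 0.0618]
tcp_rot: [180.0, -0.2, 87.2]
wrist_force: [-0.2, 1.4, -2.1]
opening: 0.0089
```

```bash
python3 cam.py
```

```text
t 21.48 cam 3.002 level [ 0.0005 -0.0034] to axis cm [-0.189 -0.007  0.025] F [-0.2  1.4 -2.1] T [-0.014  0.031 -0.025] j6 -0.564 q6 89.3 qd 21.0 op 0.0089
```

servo_tool:
  moves:
    - [[0,0,0.03,0,0,0,0.5],[0,0,0.03,0,0,0,0.5]]

```text
time: 21.65
ee_pos: [0.5804, -0.0345, 0.0618]
tcp_rot: [180.0, -0.2, 83.6]
wrist_force: [-0.4, 1.3, -1.1]
opening: 0.0091
```

```bash
python3 cam.py; python3 look.py 16 wrist
```

```text
t 21.65 cam 3.064 level [ 0.0004 -0.0034] to axis cm [-0.189 -0.003  0.029] F [-0.4  1.3 -1.1] T [0.048 0.046 0.018] j6 -0.559 q6 92.9 qd 21.1 op 0.0091
21.65 [ 0.5804 -0.0345  0.0618] [179.98  -0.2   83.64] 0.0091 [-0.43  1.34 -1.06] [0.05 0.05 0.02]
```

View pics/wrist16.png

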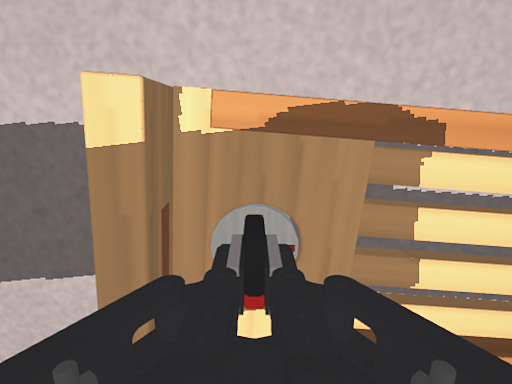

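servo_tool:
  moves:
    - [[0,0,0.03,0,0,0,0.5],[0,0,0.03,0,0,0,0.5]]

```text
time: 21.87
ee_pos: [0.5805, -0.0345, 0.0618]
tcp_rot: [180.0, -0.2, 80.1]
wrist_force: [-0.5, 0.7, -1.2]
opening: 0.0089
```

```bash
python3 cam.py
```

```text
t 21.87 cam 3.125 level [ 0.0002 -0.0035] to axis cm [-0.187  0.006  0.027] F [-0.5  0.7 -1.2] T [0.008 0.058 0.079] j6 -0.518 q6 96.4 qd 19.7 op 0.0089
```

servo_tool:
  moves:
    - [[0,0,0.03,0,0,0,0.5],[0,0,0.03,0,0,0,0.5]]

```text
time: 22.03
ee_pos: [0.5805, -0.0345, 0.0618]
tcp_rot: [180.0, -0.2, 76.7]
wrist_force: [0.4, 0.3, -2.3]
opening: 0.009
```

```bash
python3 cam.py
```

```text
t 22.03 cam 3.186 level [ 0.0001 -0.0036] to axis cm [-0.189  0.009  0.025] F [ 0.4  0.3 -2.3] T [-0.01   0.094  0.06 ] j6 -0.511 q6 99.8 qd 20.4 op 0.009
```

servo_tool:
  moves:
    - [[0,0,0.03,0,0,0,0.5],[0,0,0.03,0,0,0,0.5]]

```text
time: 22.2
ee_pos: [0.5806, -0.0346, 0.0618]
tcp_rot: [-180.0, -0.2, 73.2]
wrist_force: [0.3, 0.8, -1.8]
opening: 0.0089
```

```bash
python3 cam.py
```

```text
t 22.20 cam 3.246 level [-0.0001 -0.0036] to axis cm [-0.188  0.018  0.027] F [ 0.3  0.8 -1.8] T [-0.052  0.066  0.127] j6 -0.495 q6 103.3 qd 20.5 op 0.0089
```

servo_tool:
  moves:
    - [[0,0,0.03,0,0,0,0.5],[0,0,0.03,0,0,0,0.5]]

```text
time: 22.37
ee_pos: [0.5806, -0.0346, 0.0618]
tcp_rot: [-180.0, -0.2, 69.8]
wrist_force: [0.3, 1.3, -1.7]
opening: 0.0091
```

```bash
python3 cam.py
```

```text
t 22.37 cam 3.306 level [-0.0002 -0.0036] to axis cm [-0.186  0.022  0.029] F [ 0.3  1.3 -1.7] T [-0.064  0.074  0.148] j6 -0.475 q6 106.7 qd 20.5 op 0.0091
```

servo_tool:
  moves:
    - [[0,0,0.03,0,0,0,0.5],[0,0,0.03,0,0,0,0.5]]

```text
time: 22.53
ee_pos: [0.5807, -0.0346, 0.0618]
tcp_rot: [-180.0, -0.2, 66.3]
wrist_force: [-0.2, -0.0, -2.1]
opening: 0.0094
```

```bash
python3 cam.py
```

```text
t 22.53 cam 3.366 level [-0.0003 -0.0035] to axis cm [-0.186  0.029  0.028] F [-0.2 -0.  -2.1] T [-0.021  0.079  0.068] j6 -0.422 q6 110.2 qd 20.4 op 0.0094
```

```bash
python3 avg.py; python3 cam.py
```

```text
T [0.007 0.107 0.052] sd 0.022 F [ 0.42  0.79 -1.57] j6 [-0.42 -0.26  0.52  0.23  0.08  0.06  0.06  0.06] yaw [66.33 66.39]
t 22.93 cam 3.365 level [-0.0003 -0.0036] to axis cm [-0.185  0.027  0.029] F [ 0.6  0.8 -1.4] T [0.029 0.08  0.062] j6 0.072 q6 110.1 qd 0.2 op 0.009
```

servo_tool:
  moves:
    - [[0,0,0.03,0,0,0,0.5],[0,0,0.03,0,0,0,0.5]]

```text
time: 23.1
ee_pos: [0.5807, -0.0346, 0.0618]
tcp_rot: [-180.0, -0.2, 63.0]
wrist_force: [0.5, -0.2, -0.8]
opening: 0.0091
```

```bash
python3 cam.py
```

```text
t 23.10 cam 3.425 level [-0.0004 -0.0035] to axis cm [-0.185  0.035  0.03 ] F [ 0.5 -0.2 -0.8] T [-0.08   0.077  0.202] j6 -0.473 q6 113.5 qd 20.0 op 0.0091
```

servo_tool:
  moves:
    - [[0,0,0.03,0,0,0,0.5],[0,0,0.03,0,0,0,0.5]]

```text
time: 23.27
ee_pos: [0.5808, -0.0346, 0.0618]
tcp_rot: [-180.0, -0.2, 59.5]
wrist_force: [1.2, 0.4, -2.3]
opening: 0.0091
```

```bash
python3 cam.py; python3 avg.py; python3 cam.py
```

```text
t 23.27 cam 3.486 level [-0.0005 -0.0033] to axis cm [-0.183  0.042  0.028] F [ 1.2  0.4 -2.3] T [0.014 0.12  0.215] j6 -0.377 q6 117.0 qd 20.8 op 0.0091
T [0.011 0.124 0.109] sd 0.047 F [ 1.04  0.47 -1.54] j6 [-0.38 -0.21  0.59  0.3   0.14  0.1   0.11  0.11] yaw [59.45 59.54]
t 23.67 cam 3.485 level [-0.0005 -0.0034] to axis cm [-0.18   0.042  0.029] F [ 1.2 -0.7 -2.3] T [-0.061  0.116  0.111] j6 0.118 q6 117.0 qd 0.1 op 0.009
```

servo_tool:
  moves:
    - [[0,0,0.03,0,0,0,0.5],[0,0,0.03,0,0,0,0.5]]

```text
time: 23.83
ee_pos: [0.5808, -0.0347, 0.0618]
tcp_rot: [-180.0, -0.2, 56.1]
wrist_force: [0.4, 0.7, -2.3]
opening: 0.0087
```

```bash
python3 cam.py; python3 avg.py; python3 cam.py
```

```text
t 23.83 cam 3.545 level [-0.0005 -0.0033] to axis cm [-0.179  0.046  0.028] F [ 0.4  0.7 -2.3] T [-0.083  0.129  0.322] j6 -0.365 q6 120.4 qd 20.1 op 0.0087
T [-0.071  0.119  0.185] sd 0.065 F [ 1.35  0.22 -2.14] j6 [-0.36 -0.14  0.63  0.35  0.2   0.16  0.18  0.18] yaw [56.11 56.19]
t 24.23 cam 3.543 level [-0.0006 -0.0033] to axis cm [-0.179  0.046  0.028] F [ 0.8  0.1 -1.8] T [-0.112  0.089  0.13 ] j6 0.183 q6 120.3 qd 0.1 op 0.0092
```

servo_tool:
  moves:
    - [[0,0,0,0,0,0,3],[0,0,0,0,0,0,3],[0,0,0,0,0,0,3],[0,0,0,0,0,0,3],[0,0,0,0,0,0,3]]

```text
time: 24.65
ee_pos: [0.5811, -0.0348, 0.0627]
tcp_rot: [180.0, -0.2, 56.2]
wrist_force: [0.8, -0.3, -0.6]
opening: 0.0302
```

```bash
python3 cam.py; python3 look.py 17 wrist
```

```text
t 24.65 cam 3.543 level [ 0.0004 -0.0041] to axis cm [-0.185  0.015  0.118] F [ 0.8 -0.3 -0.6] T [-0.032  0.025  0.002] j6 -0.001 q6 120.3 qd 0.1 op 0.0302
24.65 [ 0.5811 -0.0348  0.0627] [179.98  -0.23  56.18] 0.0302 [ 0.81 -0.28 -0.56] [-0.03  0.03  0.  ]
```

View pics/wrist17.png

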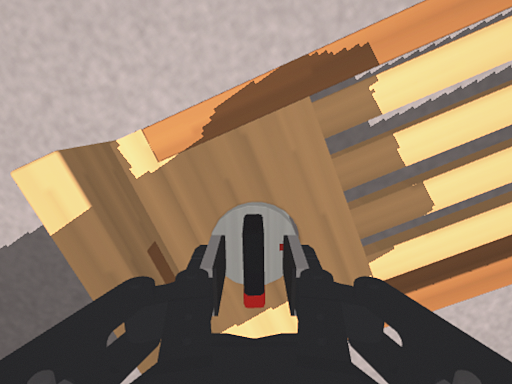

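servo_tool:
  moves:
    - [[0,0,0,-0.1,0,-0.8,3],[0,0,0,0,0,-1.5,3],[0,0,0,0,0,-2,3],[0,0,0,0,0,-2,3],[0,0,0,0,0,-2,3],[0,0,0,0,0,-2,3],[0,0,0,0,0,-1,3],[0,0,0,0,0,0,3],[0,0,0,0,0,0,3]]

```text
time: 25.45
ee_pos: [0.5791, -0.0364, 0.1837]
tcp_rot: [180.0, -0.2, 56.2]
wrist_force: [0.8, -0.3, -1.1]
opening: 0.0299
```

```bash
python3 cam.py; python3 look.py 18 wrist side scene; python3 - <<'E'
import cv2
b=cv2.imread('pics/scene18.png'); cv2.imwrite('pics/s18z.png',cv2.resize(b[170:290,210:370],None,fx=5,fy=5,interpolation=cv2.INTER_CUBIC))
b=cv2.imread('pics/side18.png'); cv2.imwrite('pics/d18z.png',cv2.resize(b[130:230,220:380],None,fx=5,fy=5,interpolation=cv2.INTER_CUBIC))
E
```

```text
t 25.45 cam 3.544 level [ 0.0003 -0.004 ] to axis cm [ 0.016  0.089 12.217] F [ 0.8 -0.3 -1.1] T [-0.071 -0.04  -0.019] j6 -0.0 q6 120.1 qd -0.1 op 0.0299
25.45 [ 0.5791 -0.0364  0.1837] [179.98  -0.23  56.17] 0.0299 [ 0.79 -0.32 -1.11] [-0.07 -0.04 -0.02]
```

View pics/wrist18.png

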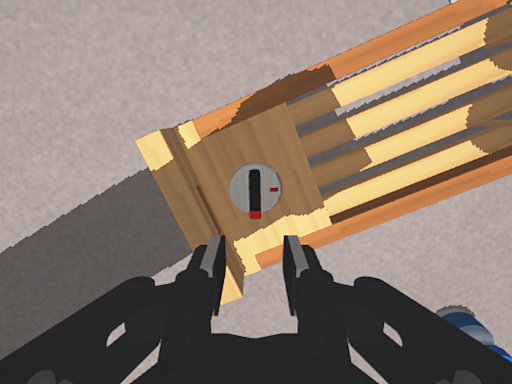

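View pics/s18z.png

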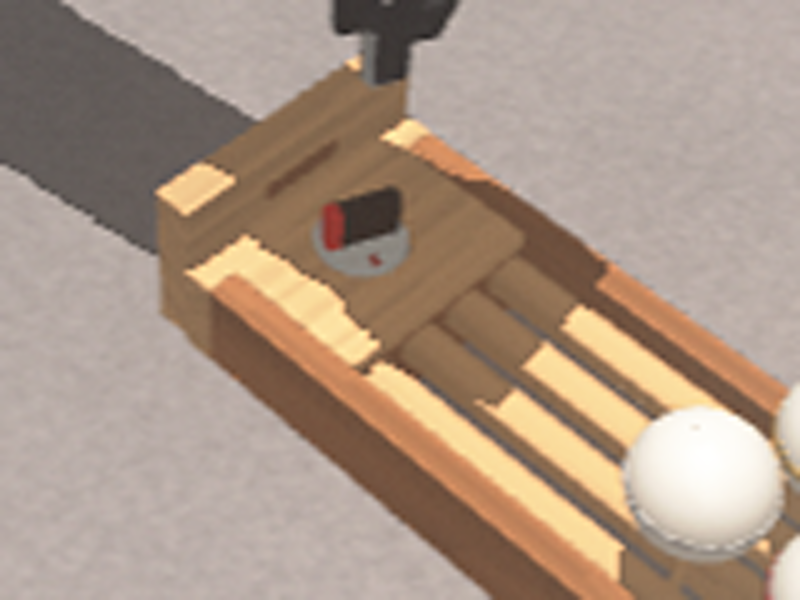

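View pics/d18z.png

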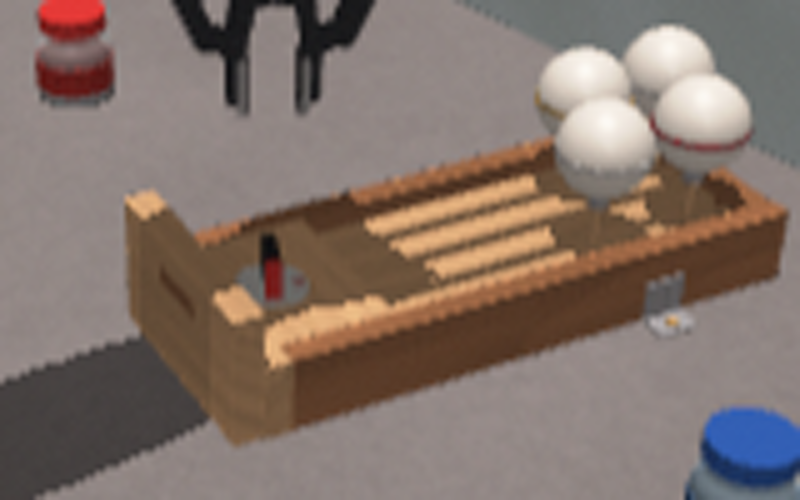

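```bash
python3 - <<'E'
from h import *
import json
W=json.load(open('pics/wrist18.json'))
ya=np.radians(-10.8);ax=np.array([np.cos(ya),np.sin(ya)]);ay=np.array([-np.sin(ya),np.cos(ya)]);mid=np.array([.5365,-.0281])
for u,v in [(136,143),(161,129)]:
    p=cast(W,u,v,.095);print('board +y corner in rack mm',(np.array([(p[:2]-mid)@ax,(p[:2]-mid)@ay])*1000).round(1))
bot.job_done()
E
```

```text
board +y corner in rack mm [-21.8  78.9]
board +y corner in rack mm [ 0.9 80.7]
the job is handed in; nothing more can be done
```

The end board is on the rack and the cam is turned tight. I handed the job in at about 25 s of the 72 s allowed; it reports no verdict.

**What I did:**
- I picked up the wooden board from above, and turned and carried it over the other things. Then I slid the bolt and dowels into their holes.
- I stopped when the board touched the rack, with a gap of about 0.2 mm by the arm's reading and about 1 N on the wrist.
- I gripped the wing and turned it clockwise until it came tight, about 3.54 rad. I released it and lifted the gripper clear.

**Last checks:**
- **Cam:** the turning torque climbed from about 0.05 N m when free to roughly 0.25–0.3 N m. The final single reading was 0.32 N m with about 0.05 noise, so it is in the firm range. The wing stayed where I left it after release.
- **Board:** the final wrist picture puts its upper corners within about 1 mm of home, and the side and scene views show it flush and standing on the bench.
- **Bystanders:** both paint jars look in place in the last views. I did not check the painted bauble in the final pictures; it still stood in place in the side view before the cam was turned, and nothing went near it.

**Less certain:**
- I could not measure the hook's pull on the bolt; I judged it only from the torque.
- The wing's centre came out up to 2 mm away from my estimate of the cam axis. The gripper simply followed it, with no noticeable side force.

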